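# Nest the matching brass angles on the stock saddle and lock the keeper

### The arm

A 6-joint arm with a two-finger parallel gripper is mounted at the origin on a cart in front of the work surface, level with it; the furniture and walls round the work are solid. World frame = base frame: x ahead of the robot, y to its left, z up, the work surface at z = 0. Lengths are in m, angles in rad, forces in N, time in s.
With the tool pointing down it reaches from about 0.35 to 0.975 m from the base axis. Payload 4.9 kg.
Tool frame: the origin (TCP) lies at the very end of the fingers, on their centre line; the grasp point (between the pads) lies 19 mm behind it; z points along the fingers, y is the line along which they close (so a half turn about z gives the same grasp; the last joint's range is limited). The gripper opens to 85 mm and grips with 20 to 120 N. Pads are 22 mm wide; open, the fingers measure 114 mm over their backs; the gripper's body (76 mm by 85 mm) begins 54 mm behind the grasp point. The pads swing forward as they close: fully open they stand 13 mm farther back than shut.
Start: joints at [1.196, 0.053, 1.613, -0, 1.476, -0.119], TCP at [0.158, 0.605, 0.231] pointing down, gripper open.
Joint ranges: [-3.01, 3.01], [-1.01, 2.22], [0.06, 2.58], [-1.02, 4.17], [0.09, 2.62], [-3.14, 3.14]. Speed limits (rad/s): [2.57, 2.57, 3.14, 3.14, 3.14, 3.14].

### API

Orientations are given as a unit quaternion [w, x, y, z].
In Python, from plant import manip, vision, order gives the robot as it stands.
- The arm moves only by the tool play_rows, never from a script. Its argument "steps" is a list that holds one entry, the list of rows, each a list of 6 numbers: the shift along the tool's x, y, z in mm, then the turn, a rotation vector about the tool's x, y, z in degrees. A call has 1 to 12 rows; each row is the pose to reach, as a shift and turn from the pose commanded when the call began, along the tool's axes at that moment; what a row does not reach only later rows make up. A row lasts 1/12 s, in which the tool goes at most 41.7 mm and 7.16 degrees, less where a joint would pass 70% of its speed; a pose out of reach is approached as far as the arm can. A call with a gripper value outside its range is refused whole. "claw" is the gripper's target within -1 to 1 (fully open at 1, half-way at 0, shut at -1), set as the call begins (left out, the last holds). The fingers move at their own pace and stop on an object; the grip force is fixed at half the most. Time passes only in rows, so rows that repeat a pose let the fingers close. It gives the time, the measured TCP pose, the force, the opening and the grip force at its end, in the units of the state.
- manip.state(): the state, without advancing time (a new reading comes with each control period).
- vision.grab_frame(name): name is "scene" or "top" or "wrist"; returns (picture, depth): 384x512x3 uint8, blue, green, red; 384x512 float32, m along the optical axis (not along the pixel's ray), 0 where there is no reading.
- vision.camera_info(name): a dict with "K" (3x3 intrinsics, pixels), "eye" and "orientation" of the camera in the world; the wrist camera has in their place "T_tool_cam" (4x4, takes a point from camera to tool coordinates, whose origin is the TCP and whose axes are the flange's). Camera axes: x right, y down, z forward; pixel columns grow to the right and rows downward; lengths in m; the calibration is good to about 2 mm. A picture is of the moment at which its call begins: read the wrist's pose just before it. camera_info takes no time and is no camera call.
- order.job_done(): hands the job in; it is judged then, once.
The state is a dict: "time": time; "joint_pos": joint angles; "joint_vel": joint speeds; "joint_efforts": joint torques, N m; "tool_pos": TCP position; "tool_rot": TCP orientation; "contact_force": force on the tool from outside, world axes, zero at the start; "ft_torque": the same for the moment, N m; "gripper_width": opening from 0.0 (shut) to 1.0 (fully open); "grasp_force": force on a finger pad.
Only numpy, scipy, OpenCV 4.12 (cv2) and the standard library are available. Lean on these libraries where they do the work, as an engineer would, in place of code of your own. Each camera call takes 0.05 s, during which the arm holds its last target. There are 200 camera calls.

### The job

Put the brass angle offcuts away: swing the saddle's keeper well back past upright, then nest every angle with 30 mm legs roof-wise over the ridge, one on top of the other, fully down, centred on the ridge with legs and ends flush. Then swing the keeper over the stack until it lies in its catch. Leave the narrow and the wide angle on the bench away from the saddle, and do not disturb the teal tin, the yellow pot or the black drill box.

Things in the scene. Friction and masses are not known exactly. Their poses are not given: they have to be found in the camera images.
- saddle: Stock saddle, fixed: wooden base 150 x 60 x 10 mm (x by y) with a roof-shaped aluminium ridge in the middle. Origin: centre of the base's underside; z up; y along the ridge; x from the catch (front) to the hinge (back). Posts about 30 mm wide along y stand at x = -55 mm (catch fork, 92 mm high) and x = +55 mm (hinge bracket, 86 mm high).
- ridge_mid (a point): Middle of the ridge line, 43 mm above the bench; flanks 27 mm wide at 90 degrees, 40 mm long along y, so angles overhang 10 mm at each end and fingers have free space there down to the base (10 mm high). Axes as the saddle's. A 30 mm angle nested straight on it has its centre 7.4 mm below this point; each further one on top stands 4.24 mm higher.
- keeper (a joint): Hinged keeper, a steel strap 14 mm wide, 5 mm thick, that swings over the ridge from the hinge at the back. 0 = closed, level in the catch fork (underside 77 mm above the bench, clear of six nested angles); grows as it swings up and back; 1.57 upright, 2.4 fully open. Stiff hinge (0.09 N m): it stays where it is left.
- keeper_knob (a point): Centre of the red grip roller on the free end of the keeper, 140 mm from the hinge axis: 18 mm diameter, 24 mm long along the saddle's y, flat ends to pinch; it moves on a circle round keeper_hinge.
- keeper_hinge (a point): Point on the keeper's hinge axis (the axis runs along the saddle's y), 80 mm above the bench; when closed the knob is at 140 mm from it along the saddle's -x.
- angle_1_mid (a point): Matching brass angle, an L section with two 30 mm legs of 3 mm sheet at 90 degrees, 60 mm long. It lies like a roof, apex up, on its leg edges: 42 mm wide, 23 mm high. The point is its centre (11.7 mm below the apex); y runs along its length, z up through the apex. Grip it by its flat ends, 60 mm apart.
- angle_2_mid (a point): Matching brass angle, an L section with two 30 mm legs of 3 mm sheet at 90 degrees, 60 mm long. It lies like a roof, apex up, on its leg edges: 42 mm wide, 23 mm high. The point is its centre (11.7 mm below the apex); y runs along its length, z up through the apex. Grip it by its flat ends, 60 mm apart.
- angle_3_mid (a point): Matching brass angle, an L section with two 30 mm legs of 3 mm sheet at 90 degrees, 60 mm long. It lies like a roof, apex up, on its leg edges: 42 mm wide, 23 mm high. The point is its centre (11.7 mm below the apex); y runs along its length, z up through the apex. Grip it by its flat ends, 60 mm apart.
- angle_4_mid (a point): Matching brass angle, an L section with two 30 mm legs of 3 mm sheet at 90 degrees, 60 mm long. It lies like a roof, apex up, on its leg edges: 42 mm wide, 23 mm high. The point is its centre (11.7 mm below the apex); y runs along its length, z up through the apex. Grip it by its flat ends, 60 mm apart.
- angle_5_mid (a point): Matching brass angle, an L section with two 30 mm legs of 3 mm sheet at 90 degrees, 60 mm long. It lies like a roof, apex up, on its leg edges: 42 mm wide, 23 mm high. The point is its centre (11.7 mm below the apex); y runs along its length, z up through the apex. Grip it by its flat ends, 60 mm apart.
- angle_6_mid (a point): Matching brass angle, an L section with two 30 mm legs of 3 mm sheet at 90 degrees, 60 mm long. It lies like a roof, apex up, on its leg edges: 42 mm wide, 23 mm high. The point is its centre (11.7 mm below the apex); y runs along its length, z up through the apex. Grip it by its flat ends, 60 mm apart.
- narrow_angle_mid (a point): Too small: narrow brass angle, an L section with two 22 mm legs of 3 mm sheet at 90 degrees, 60 mm long. It lies like a roof, apex up, on its leg edges: 31 mm wide, 17.7 mm high. The point is its centre (8.8 mm below the apex); y runs along its length, z up through the apex. Grip it by its flat ends, 60 mm apart.
- wide_angle_mid (a point): Too large: wide brass angle, an L section with two 40 mm legs of 3 mm sheet at 90 degrees, 60 mm long. It lies like a roof, apex up, on its leg edges: 57 mm wide, 30.4 mm high. The point is its centre (15.2 mm below the apex); y runs along its length, z up through the apex. Grip it by its flat ends, 60 mm apart.
- tin_teal: Shallow round teal tin, 64 mm wide, 18 mm high; bystander. Origin: centre of its underside.
- yellow_pot: Small yellow pot, 47 mm wide, 24 mm high; bystander. Origin: centre of its underside.
- drum_box: Round black drill box, 67 mm wide, 50 mm high; bystander. Origin: centre of its underside.
Mind the look-alikes: they are no part of the job. What is shaped like the part that bears angle_4_mid but pink is not meant.

How it is judged:
On the way, in this order (a step that is already met when the one before it is completed fails the run):
1. the keeper is swung back past upright (more than 1.65 rad) (value of joint keeper above 1.65 rad), for 0.2 s.
2. every 30 mm angle that is there is nested on the ridge or on another (x of angle_1_mid in the frame of saddle between -0.004 and 0.004 m and y of angle_1_mid in the frame of saddle between -0.008 and 0.008 m and z of angle_1_mid in the frame of saddle between 0.033 and 0.06 m and angle between each of angle_1_mid, angle_2_mid, angle_3_mid, angle_4_mid, angle_5_mid, angle_6_mid's own z axis and vertical below 0.08 rad and angle between the y axis of each of angle_1_mid, angle_2_mid, angle_3_mid, angle_4_mid, angle_5_mid, angle_6_mid and the y axis of saddle, either way round below 0.08 rad and x of angle_2_mid in the frame of saddle between -0.004 and 0.004 m and y of angle_2_mid in the frame of saddle between -0.008 and 0.008 m and z of angle_2_mid in the frame of saddle between 0.033 and 0.06 m and x of angle_3_mid in the frame of saddle between -0.004 and 0.004 m and y of angle_3_mid in the frame of saddle between -0.008 and 0.008 m and z of angle_3_mid in the frame of saddle between 0.033 and 0.06 m and x of angle_4_mid in the frame of saddle between -0.004 and 0.004 m and y of angle_4_mid in the frame of saddle between -0.008 and 0.008 m and z of angle_4_mid in the frame of saddle between 0.033 and 0.06 m and x of angle_5_mid in the frame of saddle between -0.004 and 0.004 m and y of angle_5_mid in the frame of saddle between -0.008 and 0.008 m and z of angle_5_mid in the frame of saddle between 0.033 and 0.06 m and x of angle_6_mid in the frame of saddle between -0.004 and 0.004 m and y of angle_6_mid in the frame of saddle between -0.008 and 0.008 m and z of angle_6_mid in the frame of saddle between 0.033 and 0.06 m), for 0.2 s.
3. the keeper lies in its catch (below 0.05 rad) (value of joint keeper below 0.05 rad), for 0.2 s.
At the end, for the whole second after the job is handed in: Every 30 mm angle present is nested: within 4 mm across and 8 mm along of the ridge's middle, centre 33 to 60 mm up, tilt and direction within 0.08 rad; keeper below 0.05 rad; narrow and wide angles on the bench over 100 mm from the saddle (all of step 2 and horizontal distance between each of narrow_angle_mid, wide_angle_mid and saddle above 0.1 m and height (world z) of each of narrow_angle_mid, wide_angle_mid above -0.02 m and value of joint keeper below 0.05 rad); the robot touches nothing.
It fails at once if the teal tin is moved more than 40 mm (distance of tin_teal from where it was at the start of the episode above 0.04 m).
It fails at once if the yellow pot is moved more than 40 mm (distance of yellow_pot from where it was at the start of the episode above 0.04 m).
It fails at once if the black drill box is moved more than 40 mm (distance of drum_box from where it was at the start of the episode above 0.04 m).
Of angle_1, angle_2, angle_3, angle_4, angle_5, angle_6 only 4 to 6 are there at a start; the rules pass over those that are not, and their reading is None.
At some moment in a run one of angle_1, angle_2, angle_3, angle_4, angle_5, angle_6 may be knocked a few centimetres aside while the robot is not near it.
Once in a run the grip may slacken for a moment while it holds something.
It also fails if it takes over 210 s, if anything falls off the work surface, if the arm or the gripper's body presses on something with over 40 N, if the wrist force passes 120 N, or if a joint passes its speed limit or range.

## Working session

There is one attempt and no reset: what is moved stays moved. The work goes in short steps, Python scripts to look and compute and a tool call to move; the robot and the scene stay as the last step left them, time stands still between calls to the robot, and variables do not carry over. Pictures are saved under pics/ and viewed, at most 16 in all, crops included, and the job is handed in when it is done.

Besides the shell and the picture viewer there is one more tool, called after ">>>" as a command line: name --argument value ..., lists and objects as JSON in quotes. play_rows: Moves the arm, as the interface text tells. Its arguments: {"type":"object","properties":{"steps":{"type":"array"},"claw":{"type":"number"}},"required":["steps"]}

```bash
ls; mkdir -p pics
python3 - <<'E'
from plant import manip, vision
import cv2,numpy as np
print(manip.state())
for n in ("scene","top"):
    im,d=vision.grab_frame(n); cv2.imwrite(f"pics/{n}0.png",im); np.savez(f"pics/{n}0.npz",im=im,d=d)
    print(n,vision.camera_info(n), (d>0).mean())
print(vision.camera_info("wrist"))
E
```

```text
pics
{'time': 0.0, 'joint_pos': array([ 1.19600004e+00,  5.33450231e-02,  1.61428737e+00, -2.49174269e-05,
        1.47597819e+00, -1.19002175e-01]), 'joint_vel': array([ 0.00057514, -0.00124659, -0.00065372, -0.00090256, -0.00098496,
        0.00222342]), 'joint_efforts': array([-1.01253336e-03, -3.93684840e+01, -3.70175064e+01, -1.62149977e-04,
        6.94793242e-03,  7.90048603e-06]), 'tool_pos': array([0.15791457, 0.6040859 , 0.2300743 ]), 'tool_rot': array([-2.34563751e-04,  1.27547411e-01,  9.91831961e-01, -9.81398141e-04]), 'contact_force': array([-0.3669004 , -0.06450494,  0.25948353]), 'ft_torque': array([-0.05679088,  0.02837902, -0.02080416]), 'grasp_force': 0.0, 'gripper_width': 1.0001312623511445}
scene {'K': array([[381.47315086,   0.        , 254.17577922],
       [  0.        , 381.47315086, 187.61344781],
       [  0.        ,   0.        ,   1.        ]]), 'eye': array([-0.63141896,  0.53339471,  0.7144173 ]), 'orientation': array([ 0.28247004, -0.42536167,  0.73054785, -0.45340707])} 0.9962107340494791
top {'K': array([[406.23492192,   0.        , 254.58385845],
       [  0.        , 406.23492192, 192.1022746 ],
       [  0.        ,   0.        ,   1.        ]]), 'eye': array([ 0.4326844 , -0.08722419,  1.57535678]), 'orientation': array([ 0.02506964, -0.69800554,  0.71545485, -0.01685634])} 0.9958241780598959
{'K': array([[297.15010313,   0.        , 258.51230594],
       [  0.        , 297.15010313, 185.97959381],
       [  0.        ,   0.        ,   1.        ]]), 'T_tool_cam': array([[ 2.24131734e-04, -9.47727902e-01, -3.19079573e-01,
         8.15558102e-02],
       [ 9.99999946e-01,  1.35577388e-04,  2.99741054e-04,
         1.42110714e-03],
       [-2.40812985e-04, -3.19079623e-01,  9.47727881e-01,
        -1.43011045e-01],
       [ 0.00000000e+00,  0.00000000e+00,  0.00000000e+00,
         1.00000000e+00]])}
```

View pics/top0.png

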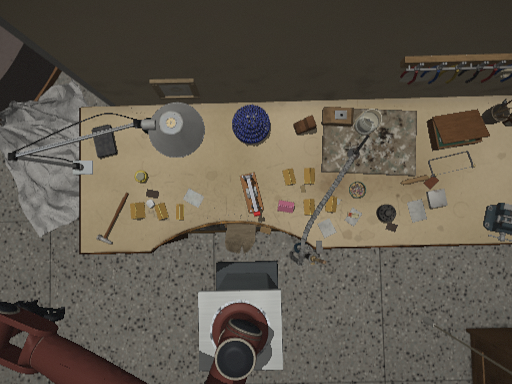

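View pics/scene0.png

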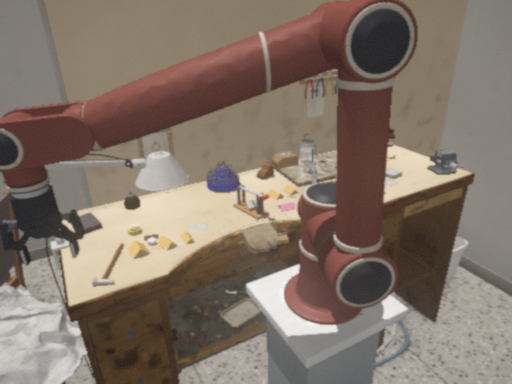

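```bash
cat > h.py <<'E'
import numpy as np,cv2
from scipy.spatial.transform import Rotation as R
from plant import manip,vision,order
def rot(q): return R.from_quat(np.roll(q,-1)).as_matrix()
def cam(n,st=None):
    c=vision.camera_info(n)
    if n!='wrist': return c['K'],rot(c['orientation']),c['eye']
    T=c['T_tool_cam']; Rt=rot(st['tool_rot'])
    return c['K'],Rt@T[:3,:3],Rt@T[:3,3]+st['tool_pos']
def grab(n,name):
    st=manip.state(); im,d=vision.grab_frame(n); c=cam(n,st)
    np.savez(f'pics/{name}.npz',im=im,d=d,K=c[0],Rm=c[1],e=c[2]); cv2.imwrite(f'pics/{name}.png',im)
    return im,d,c
def pts(d,c,uv):  # uv Nx2 -> world by depth
    K,Rm,e=c; uv=np.asarray(uv); z=d[uv[:,1].astype(int),uv[:,0].astype(int)]
    r=np.c_[(uv[:,0]-K[0,2])/K[0,0],(uv[:,1]-K[1,2])/K[1,1],np.ones(len(uv))]
    return (r*z[:,None])@Rm.T+e
def ray(c,uv,h): 
    K,Rm,e=c; uv=np.atleast_2d(uv).astype(float)
    r=np.c_[(uv[:,0]-K[0,2])/K[0,0],(uv[:,1]-K[1,2])/K[1,1],np.ones(len(uv))]@Rm.T
    return e+r*((h-e[2])/r[:,2])[:,None]
E
python3 - <<'E'
from h import *
f=np.load('pics/top0.npz'); im,d=f['im'],f['d']; c=cam('top')
hsv=cv2.cvtColor(im,cv2.COLOR_BGR2HSV)
for p in [(137,211),(161,211),(288,177),(309,207),(230,220),(286,206)]: print(p,hsv[p[1],p[0]])
m=cv2.inRange(hsv,(15,130,120),(30,255,255)); m[:165]=0;m[225:]=0
n,l,s,ce=cv2.connectedComponentsWithStats(m)
for i in range(1,n):
    if s[i,4]>20:
        ys,xs=np.where(l==i); P=pts(d,c,np.c_[xs,ys]); 
        print(ce[i].round(1),s[i,2:],P.mean(0).round(3),P[:,2].max().round(3))
big=cv2.resize(im[160:240,120:350],None,fx=3.4,fy=3.4,interpolation=cv2.INTER_CUBIC); cv2.imwrite('pics/crop1.png',big)
# tall stuff map
uv=np.stack(np.meshgrid(np.arange(80,420),np.arange(100,260)),-1).reshape(-1,2)
P=pts(d,c,uv)
for p in [(251,195),(143,176),(152,204),(386,213),(357,190),(320,200),(340,170),(305,240),(310,220),(330,190),(286,206)]: print(p,pts(d,c,[p])[0].round(3))
E
```

```text
(137, 211) [ 19 148 126]
(161, 211) [ 20 142 133]
(288, 177) [ 19 151 144]
(309, 207) [ 19 154 131]
(230, 220) [ 18  75 133]
(286, 206) [172 108 118]
[288.7 176.4] [ 13  16 137] [ 0.583 -0.203  0.014] 0.03
[308.6 175.3] [ 11  16 137] [ 0.585 -0.28   0.014] 0.028
[139.3 174.9] [11 11 29] [0.604 0.374 0.015] 0.024
[330.8 204.3] [ 12  16 123] [ 0.471 -0.361  0.015] 0.03
[308.5 206.3] [ 11  16 136] [ 0.466 -0.276  0.014] 0.029
[137.3 210. ] [ 15  16 185] [0.468 0.383 0.016] 0.036
[161.1 210.8] [ 13  17 131] [0.462 0.289 0.025] 1.575
[177.  211.7] [ 3 14 41] [0.458 0.231 0.011] 0.022
[181.4 211.1] [ 4 15 55] [0.459 0.214 0.009] 0.017
(251, 195) [ 0.511 -0.058  0.088]
(143, 176) [0.598 0.357 0.025]
(152, 204) [0.489 0.325 0.018]
(386, 213) [ 0.433 -0.561  0.047]
(357, 190) [ 0.524 -0.466  0.005]
(320, 200) [ 0.489 -0.322  0.002]
(340, 170) [ 0.602 -0.401  0.017]
(305, 240) [ 0.339 -0.255  0.039]
(310, 220) [ 0.414 -0.276  0.044]
(330, 190) [ 0.525 -0.356  0.04 ]
(286, 206) [ 0.469 -0.189  0.027]
```

View pics/crop1.png

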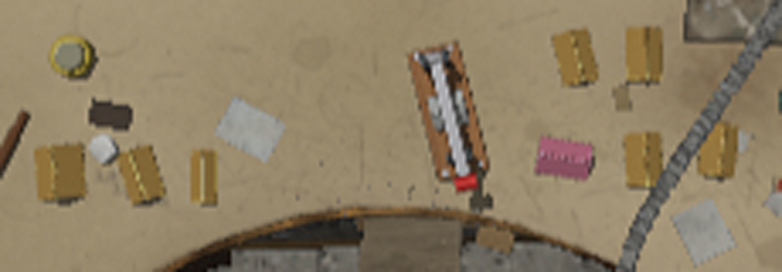

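>>> play_rows --steps '[[[-333, -237, -100, 0, 0, -14.6], [-333, -237, -100, 0, 0, -14.6], [-333, -237, -100, 0, 0, -14.6], [-333, -237, -100, 0, 0, -14.6], [-333, -237, -100, 0, 0, -14.6], [-333, -237, -100, 0, 0, -14.6], [-333, -237, -100, 0, 0, -14.6], [-333, -237, -100, 0, 0, -14.6], [-333, -237, -100, 0, 0, -14.6], [-333, -237, -100, 0, 0, -14.6], [-333, -237, -100, 0, 0, -14.6], [-333, -237, -100, 0, 0, -14.6]]]'

```text
time: 1.1
tool_pos: [0.4217, 0.2895, 0.3318]
tool_rot: [0.0, 0.003, 1.0, 0.0]
contact_force: [-0.1, -0.0, -0.1]
gripper_width: 0.997
grasp_force: 0.0
```

Run:
```python
from h import *
f=np.load('pics/top0.npz'); d=f['d']; hsv=cv2.cvtColor(f['im'],cv2.COLOR_BGR2HSV)
for p in [(303,238),(306,226),(311,215),(318,204),(326,192),(335,180),(344,168),(353,157),(362,145),(370,125)]:
    x,y=p; P=pts(d,cam('top'),[(x+i,y+j) for i in range(-4,5) for j in (-1,0,1)]); print(p,P[P[:,2].argmax()].round(3))
im,d,c=grab('wrist','w1'); s=manip.state(); print(s['time'],s['tool_pos'],s['tool_rot'],s['joint_pos'].round(2))
```

```text
(303, 238) [ 0.351 -0.258  0.053]
(306, 226) [ 0.433 -0.087  1.575]
(311, 215) [ 0.432 -0.295  0.045]
(318, 204) [ 0.476 -0.324  0.041]
(326, 192) [ 0.517 -0.343  0.044]
(335, 180) [ 0.561 -0.381  0.053]
(344, 168) [ 0.604 -0.409  0.069]
(353, 157) [ 0.645 -0.443  0.088]
(362, 145) [ 0.682 -0.466  0.105]
(370, 125) [ 0.748 -0.475  0.137]
1.15 [0.42055623 0.29064486 0.33101718] [-3.61570469e-04  1.53623972e-03  9.99998739e-01  1.76912371e-04] [ 0.46 -0.26  1.74  0.    1.66 -1.11]
```

>>> play_rows --steps '[[[20, -400, -50, 0, 0, 0], [20, -400, -50, 0, 0, 0], [20, -400, -50, 0, 0, 0], [20, -400, -50, 0, 0, 0], [20, -400, -50, 0, 0, 0], [20, -400, -50, 0, 0, 0], [20, -400, -50, 0, 0, 0], [20, -400, -50, 0, 0, 0], [20, -400, -50, 0, 0, 0], [20, -400, -50, 0, 0, 0], [20, -400, -50, 0, 0, 0], [20, -400, -50, 0, 0, 0]]]'

```text
time: 2.15
tool_pos: [0.3999, -0.1085, 0.3804]
tool_rot: [-0.001, 0.001, 1.0, 0.001]
contact_force: [-0.3, 1.3, -0.4]
gripper_width: 1.0
grasp_force: 0.0
```

Run:
```python
from h import *
im,d,c=grab('wrist','w2'); s=manip.state(); print(s['time'],s['tool_pos'],s['tool_rot'],s['joint_pos'].round(2))
```

```text
2.2 [ 0.39999157 -0.1077327   0.3804411 ] [-5.83554123e-04 -1.02018750e-04  9.99999554e-01  7.36092330e-04] [-0.44 -0.51  1.84  0.    1.81 -2.01]
```

View pics/w2.png

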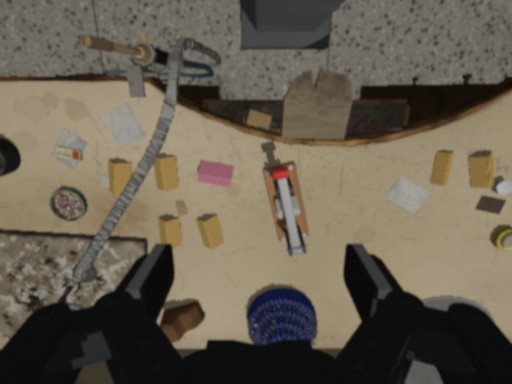

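```bash
cat >> h.py <<'E'
def load(n):
    f=np.load(f'pics/{n}.npz'); return f['im'],f['d'],(f['K'],f['Rm'],f['e'])
def allpts(d,c):
    h,w=d.shape; uv=np.stack(np.meshgrid(np.arange(w),np.arange(h)),-1).reshape(-1,2)
    return pts(d,c,uv).reshape(h,w,3)
def rect(P):  # centre, long-axis yaw deg (mod 180), sizes
    (x,y),(a,b),t=cv2.minAreaRect((P[:,:2]*1000).astype(np.float32))
    if a<b: a,b,t=b,a,t+90
    return round(x,1),round(y,1),round((t+90)%180-90,1),round(a,1),round(b,1)
def brass(im,d,c,lo=(15,120,90),hi=(30,255,255)):
    hsv=cv2.cvtColor(im,cv2.COLOR_BGR2HSV); m=cv2.inRange(hsv,lo,hi); W=allpts(d,c)
    m[(W[...,2]<0.001)|(W[...,2]>0.1)|(d<=0)]=0
    n,l,s,ce=cv2.connectedComponentsWithStats(cv2.erode(m,np.ones((2,2))))
    out=[]
    for i in range(1,n):
        if s[i,4]>150: 
            P=W[l==i]; out.append((ce[i].round(0),s[i,4],rect(P),P.mean(0).round(4),round(float(np.percentile(P[:,2],98)),4)))
    return out
E
python3 - <<'E'
from h import *
for n in('w1','w2'):
    im,d,c=load(n); print(n)
    for b in brass(im,d,c): print(*b)
im,d,c=load('w2');W=allpts(d,c);hsv=cv2.cvtColor(im,cv2.COLOR_BGR2HSV)
print(W[[140,250,120],[250,350,60]].round(4))
m=cv2.inRange(hsv,(0,150,80),(8,255,255)); m[:,:240]=0;m[:,330:]=0;m[:150]=0;m[200:]=0
P=W[m>0]; print('knob',P.shape,P.mean(0),rect(P), np.percentile(P[:,2],[5,50,95]))
roi=np.zeros_like(m);roi[155:265,255:320]=1
Z=W[...,2]; b=(roi>0)&(Z>0.006)&(Z<0.014); print('base',rect(W[b]),b.sum())
b2=(roi>0)&(Z>0.005)&(Z<0.12); print('all',rect(W[b2]))
s=(roi>0)&(Z>0.078)&(Z<0.086)&(m==0)&(hsv[...,1]<60); print('strap',rect(W[s]),s.sum())
E
```

```text
w1
[263. 165.] 776 (462.0, 298.1, 18.5, 57.5, 37.4) [0.461  0.2986 0.0144] 0.0235
[219. 163.] 552 (458.6, 226.5, -2.5, 56.7, 26.2) [0.4584 0.2274 0.0112] 0.018
[320. 169.] 1073 (467.1, 390.1, 4.4, 57.7, 51.8) [0.4671 0.388  0.0179] 0.0303
w2
[442. 168.] 436 (458.6, 223.8, -0.7, 56.3, 25.6) [0.4579 0.2202 0.0114] 0.0178
[482. 171.] 626 (461.9, 295.7, 18.2, 56.7, 37.3) [0.4633 0.2905 0.0143] 0.0236
[167. 173.] 589 (465.6, -273.3, 0.1, 57.1, 35.1) [ 0.4654 -0.2704  0.0144] 0.0235
[119. 177.] 508 (474.6, -357.5, -7.0, 58.0, 33.6) [ 0.4711 -0.3556  0.0154] 0.0234
[211. 232.] 468 (583.5, -199.7, 11.4, 56.7, 35.0) [ 0.5819 -0.1978  0.0146] 0.0234
[170. 232.] 438 (584.9, -277.8, -1.7, 57.5, 36.2) [ 0.5821 -0.2747  0.0139] 0.023
[[ 4.086e-01 -1.216e-01  1.000e-03]
 [ 3.916e-01 -6.440e-02  4.013e-01]
 [ 3.736e-01 -4.498e-01 -4.000e-04]]
knob (174, 3) [ 0.44086524 -0.07508898  0.09820747] (399.0, -92.2, 19.2, 161.2, 29.4) [0.04167878 0.09623681 0.09826072]
base (524.7, -55.2, 12.8, 149.5, 59.8) 1210
all (515.7, -57.3, 12.8, 168.0, 60.0)
strap (525.9, -51.9, 9.5, 124.2, 35.4) 366
```

>>> play_rows --steps '[[[-41, 33, 100, 0, 0, -12.8], [-41, 33, 100, 0, 0, -12.8], [-41, 33, 200, 0, 0, -12.8], [-41, 33, 280, 0, 0, -12.8], [-41, 33, 280, 0, 0, -12.8], [-41, 33, 280, 0, 0, -12.8], [-41, 33, 280, 0, 0, -12.8], [-41, 33, 295, 0, 0, -12.8], [-41, 33, 305, 0, 0, -12.8], [-41, 33, 314, 0, 0, -12.8], [-41, 33, 314, 0, 0, -12.8], [-41, 33, 314, 0, 0, -12.8]]]'

```text
time: 3.2
tool_pos: [0.4419, -0.0755, 0.0684]
tool_rot: [0.001, -0.112, 0.994, -0.0]
contact_force: [0.4, -0.2, 1.3]
gripper_width: 0.999
grasp_force: 0.0
```

>>> play_rows --claw -1 --steps '[[[0, 0, 0, 0, 0, 0], [0, 0, 0, 0, 0, 0], [0, 0, 0, 0, 0, 0], [0, 0, 0, 0, 0, 0], [0, 0, 0, 0, 0, 0], [0, 0, 0, 0, 0, 0], [0, 0, 0, 0, 0, 0], [0, 0, 0, 0, 0, 0]]]'

```text
time: 3.87
tool_pos: [0.4411, -0.0757, 0.0674]
tool_rot: [0.0, -0.111, 0.994, 0.0]
contact_force: [-0.9, 2.7, 1.2]
gripper_width: 0.27
grasp_force: 58.9
```

>>> play_rows --steps '[[[-1.3, 0, -13.9, 0, 0, 0], [-3.9, 0, -27.7, 0, 0, 0], [-7.9, 0, -41.1, 0, 0, 0], [-13.2, 0, -54, 0, 0, 0], [-19.8, 0, -66.4, 0, 0, 0], [-27.6, 0, -78, 0, 0, 0], [-36.5, 0, -88.8, 0, 0, 0], [-46.4, 0, -98.6, 0, 0, 0], [-57.3, 0, -107.5, 0, 0, 0], [-69, 0, -115.1, 0, 0, 0], [-81.4, 0, -121.6, 0, 0, 0], [-94.4, 0, -126.8, 0, 0, 0]]]'

```text
time: 4.87
tool_pos: [0.5317, -0.055, 0.1939]
tool_rot: [-0.003, -0.111, 0.994, 0.0]
contact_force: [-5.2, -0.1, -2.8]
gripper_width: 0.266
grasp_force: 58.8
```

>>> play_rows --steps '[[[-13.4, 0, -3.9, 0, 0, 0], [-27.2, 0, -6.4, 0, 0, 0], [-41.2, 0, -7.5, 0, 0, 0], [-55.1, 0, -7.3, 0, 0, 0], [-69, 0, -5.6, 0, 0, 0], [-82.7, 0, -2.5, 0, 0, 0], [-96, 0, 1.8, 0, 0, 0], [-108.8, 0, 7.5, 0, 0, 0], [-120.9, 0, 14.5, 0, 0, 0], [-120.9, 0, 14.5, 0, 0, 0], [-120.9, 0, 14.5, 0, 0, 0]]]'

```text
time: 5.78
tool_pos: [0.6525, -0.0276, 0.1815]
tool_rot: [0.001, -0.111, 0.994, 0.0]
contact_force: [0.6, 2.8, 4.3]
gripper_width: 0.267
grasp_force: 59.3
```

Add to h.py:
```python
def go(x,y,z,yaw):  # yaw of tool y (deg), tool straight down -> shift mm, rotvec deg from now
    s=manip.state(); Rt=rot(s['tool_rot']); a=np.radians(yaw)
    ty=np.array([np.cos(a),np.sin(a),0]); tz=np.array([0,0,-1.]); T=np.c_[np.cross(ty,tz),ty,tz]
    r=R.from_matrix(Rt.T@T).as_rotvec(degrees=True)
    print('rows',(Rt.T@(np.array([x,y,z])-s['tool_pos'])*1000).round(1),r.round(1),'t',round(s['time'],2),'tcp',s['tool_pos'].round(4),'j6',s['joint_pos'][5].round(2))
```

```text
(no output)
```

>>> play_rows --claw 1 --steps '[[[0, 0, 0, 0, 0, 0], [0, 0, 0, 0, 0, 0], [0, 0, 0, 0, 0, 0], [0, 0, 0, 0, 0, 0], [0, 0, -40, 0, 0, 0], [0, 0, -70, 0, 0, 0], [105, -153, -70, 0, 0, 91.4], [105, -153, -70, 0, 0, 91.4], [105, -153, -70, 0, 0, 91.4], [105, -153, -70, 0, 0, 91.4], [105, -153, -70, 0, 0, 91.4], [105, -153, -70, 0, 0, 91.4]]]'

```text
time: 6.78
tool_pos: [0.5803, -0.205, 0.2495]
tool_rot: [-0.0, 0.266, 0.964, -0.001]
contact_force: [0.8, 0.3, -0.2]
gripper_width: 1.001
grasp_force: 0.0
```

```bash
python3 -c "
from h import *
go(.5835,-.1997,0,11.4)"
```

```text
rows [1.000e-01 6.600e+00 2.495e+02] [-0.1  0.1 47.7] t 6.78 tcp [ 0.5803 -0.205   0.2495] j6 -1.49
```

>>> play_rows --steps '[[[0, 6, 60, 0, 0, 47.7], [0, 6, 120, 0, 0, 47.7], [0, 6, 150, 0, 0, 47.7], [0, 6, 160, 0, 0, 47.7], [0, 6, 160, 0, 0, 47.7], [0, 6, 160, 0, 0, 47.7], [0, 6, 160, 0, 0, 47.7], [0, 6, 160, 0, 0, 47.7], [0, 6, 160, 0, 0, 47.7]]]'

```text
time: 7.53
tool_pos: [0.5852, -0.1958, 0.0896]
tool_rot: [0.0, 0.628, 0.778, -0.0]
contact_force: [0.7, 0.4, -1.4]
gripper_width: 0.997
grasp_force: 0.0
```

Run:
```python
from h import *
im,d,c=grab('wrist','w3')
for b in brass(im,d,c): print(*b)
go(.5835,-.1997,0,11.4)
```

```text
[255. 189.] 1820 (582.0, -190.7, 11.4, 58.4, 17.8) [ 0.582  -0.1899  0.0118] 0.0198
[ 75. 236.] 362 (444.1, -262.9, 84.1, 16.4, 13.6) [ 0.4438 -0.2625  0.0104] 0.0181
[239. 278.] 2447 (585.9, -278.1, -0.5, 58.3, 38.9) [ 0.5857 -0.2716  0.0139] 0.0232
rows [-3.4 -2.5 89.8] [0.  0.  0.8] t 7.58 tcp [ 0.5853 -0.1958  0.0898] j6 -0.66
```

View pics/w3.png

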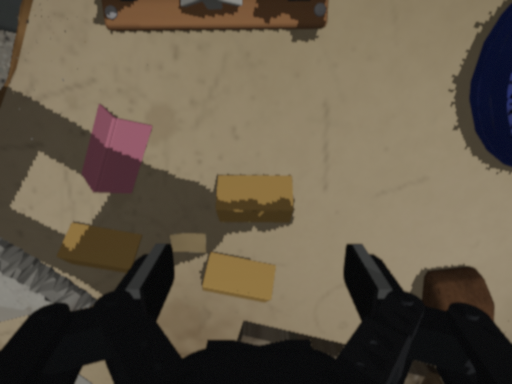

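>>> play_rows --steps '[[[-3.4, -2.5, 30, 0, 0, 0.8], [-3.4, -2.5, 60, 0, 0, 0.8], [-3.4, -2.5, 80, 0, 0, 0.8], [-3.4, -2.5, 90, 0, 0, 0.8], [-3.4, -2.5, 90, 0, 0, 0.8], [-3.4, -2.5, 90, 0, 0, 0.8]]]'

```text
time: 8.08
tool_pos: [0.5838, -0.1996, -0.0001]
tool_rot: [0.0, 0.634, 0.773, -0.0]
contact_force: [0.6, -0.4, 1.1]
gripper_width: 0.997
grasp_force: 0.0
```

>>> play_rows --claw -1 --steps '[[[0, 0, 0, 0, 0, 0], [0, 0, 0, 0, 0, 0], [0, 0, 0, 0, 0, 0], [0, 0, 0, 0, 0, 0], [0, 0, 0, 0, 0, 0]]]'

```text
time: 8.5
tool_pos: [0.5856, -0.2003, 0.0023]
tool_rot: [0.002, 0.634, 0.773, 0.001]
contact_force: [0.6, 0.5, 6.6]
gripper_width: 0.677
grasp_force: 63.6
```

>>> play_rows --steps '[[[0, 0, -40, 0, 0, 0], [0, 0, -80, 0, 0, 0], [0, 0, -120, 0, 0, 0], [0, 0, -140, 0, 0, -20], [0, 0, -140, 0, 0, -40], [0, 0, -140, 0, 0, -60], [0, 0, -140, 0, 0, -91.4], [0, 0, -140, 0, 0, -91.4], [0, 0, -140, 0, 0, -91.4], [0, 0, -140, 0, 0, -91.4], [0, 0, -140, 0, 0, -91.4], [0, 0, -140, 0, 0, -91.4]]]'

```text
time: 9.5
tool_pos: [0.5834, -0.1994, 0.1397]
tool_rot: [-0.0, 0.121, 0.993, -0.0]
contact_force: [-0.1, -0.9, -0.4]
gripper_width: 0.678
grasp_force: 64.8
```

```bash
python3 -c "
from h import *
go(.5247,-.0552,.14,102.8)"
```

```text
rows [ 91.6 125.8  -0.3] [ -0.   -0.  -26.7] t 9.5 tcp [ 0.5834 -0.1994  0.1397] j6 -1.78
```

>>> play_rows --steps '[[[92, 126, 0, 0, 0, -26.7], [92, 126, 0, 0, 0, -26.7], [92, 126, 0, 0, 0, -26.7], [92, 126, 0, 0, 0, -26.7], [92, 126, 0, 0, 0, -26.7], [92, 126, 0, 0, 0, -26.7], [92, 126, 0, 0, 0, -26.7], [92, 126, 40, 0, 0, -26.7], [92, 126, 70, 0, 0, -26.7], [92, 126, 70, 0, 0, -26.7]]]'

```text
time: 10.33
tool_pos: [0.521, -0.0548, 0.0632]
tool_rot: [-0.006, -0.107, 0.994, 0.002]
contact_force: [-1.9, 0.9, -1.7]
gripper_width: 0.676
grasp_force: 64.8
```

Run:
```python
from h import *
im,d,c=grab('wrist','w4')
go(.5247,-.0552,.0266,102.8)
```

```text
rows [-2.2 -0.7 39.5] [ 0.2 -0.4 -0.5] t 10.38 tcp [ 0.5228 -0.0551  0.0661] j6 -2.03
```

View pics/w4.png

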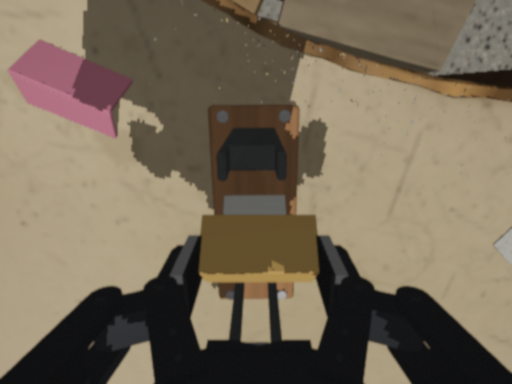

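>>> play_rows --steps '[[[-2, -2, 15, 0, 0, -0.4], [-2, -2, 25, 0, 0, -0.4], [-2, -2, 31, 0, 0, -0.4], [-2, -2, 35, 0, 0, -0.4], [-2, -2, 38, 0, 0, -0.4], [-2, -2, 40, 0, 0, -0.4], [-2, -2, 40, 0, 0, -0.4]]]'

```text
time: 10.97
tool_pos: [0.5282, -0.0565, 0.0318]
tool_rot: [-0.001, -0.112, 0.994, -0.0]
contact_force: [-5.7, 1.0, 8.9]
gripper_width: 0.674
grasp_force: 65.8
```

>>> play_rows --steps '[[[0, 0, 0, 0, 0, 0], [0, 0, 0, 0, 0, 0], [0, 0, 0, 0, 0, 0]]]'

```text
time: 11.22
tool_pos: [0.5282, -0.0565, 0.0318]
tool_rot: [-0.0, -0.112, 0.994, -0.0]
contact_force: [-5.5, -0.0, 8.4]
gripper_width: 0.677
grasp_force: 65.7
```

Run:
```python
from h import *
go(.5247,-.0552,.0266,102.8); s=manip.state(); print(s['contact_force'],s['ft_torque'])
```

```text
rows [3.2 2.1 5.2] [-0. -0.  0.] t 11.22 tcp [ 0.5282 -0.0565  0.0318] j6 -2.04
[-5.53017478 -0.01238143  8.41488665] [ 0.04556721  0.98864426 -0.0366808 ]
```

>>> play_rows --steps '[[[2, 0, 0, 0, 0, 0], [4, 1, 1, 0, 0, 0], [4, 1, 2, 0, 0, 0], [4, 1, 2, 0, 0, 0], [4, 1, 2, 0, 0, 0], [4, 1, 2, 0, 0, 0]]]'

```text
time: 11.72
tool_pos: [0.5234, -0.056, 0.0274]
tool_rot: [-0.001, -0.112, 0.994, 0.0]
contact_force: [-1.5, 0.2, 0.7]
gripper_width: 0.68
grasp_force: 63.7
```

Run:
```python
from h import *
go(.5247,-.0552,.0266,102.8); s=manip.state(); print(s['contact_force'],s['ft_torque'])
```

```text
rows [-1.5  0.5  0.8] [ 0.  -0.1  0. ] t 11.72 tcp [ 0.5234 -0.056   0.0274] j6 -2.04
[-1.48372572  0.16355582  0.73670202] [0.05480956 0.27583443 0.02582106]
```

>>> play_rows --claw 1 --steps '[[[0, 0, 0.5, 0, 0, 0], [0, 0, 0.5, 0, 0, 0], [0, 0, 0.5, 0, 0, 0], [0, 0, 0.5, 0, 0, 0], [0, 0, -30, 0, 0, 0], [0, 0, -60, 0, 0, 0], [0, 0, -100, 0, 0, 0], [0, 0, -140, 0, 0, 0], [0, 0, -140, 0, 0, 0], [0, 0, -140, 0, 0, 0], [0, 0, -140, 0, 0, 0]]]'

```text
time: 12.63
tool_pos: [0.5237, -0.0561, 0.1675]
tool_rot: [0.0, -0.112, 0.994, -0.0]
contact_force: [0.2, 0.3, -0.1]
gripper_width: 0.996
grasp_force: 0.0
```

Run:
```python
from h import *
im,d,c=grab('wrist','w5')
for b in brass(im,d,c,lo=(10,100,40)): print(*b)
go(.5859,-.278,.15,-.5)
hsv=cv2.cvtColor(im,cv2.COLOR_BGR2HSV)
```

```text
[47. 59.] 2896 (466.0, -273.4, 0.7, 58.8, 39.4) [ 0.4648 -0.2679  0.0136] 0.0234
[259. 167.] 6452 (525.5, -54.4, 12.6, 147.9, 59.6) [ 0.5207 -0.0556  0.0208] 0.0466
[ 43. 178.] 2016 (585.2, -277.5, -1.6, 61.0, 38.2) [ 0.5839 -0.2723  0.0135] 0.0231
rows [ -12.1 -230.5   15.9] [-1.000e-01 -1.000e-01  1.033e+02] t 12.68 tcp [ 0.5229 -0.0559  0.1662] j6 -2.04
```

View pics/w5.png

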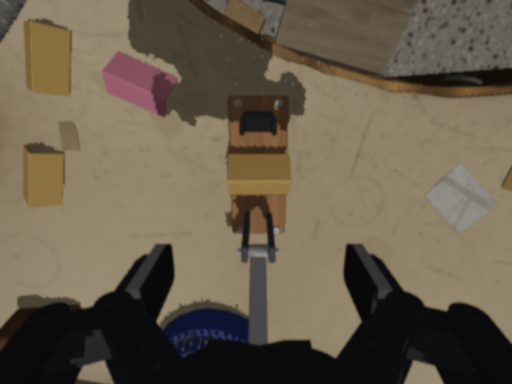

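>>> play_rows --steps '[[[-12, -60, 0, 0, 0, 103.6], [-12, -120, 0, 0, 0, 103.6], [-12, -180, 0, 0, 0, 103.6], [-12, -230, 0, 0, 0, 103.6], [-12, -230, 0, 0, 0, 103.6], [-12, -230, 0, 0, 0, 103.6], [-12, -230, 0, 0, 0, 103.6], [-12, -230, 20, 0, 0, 103.6], [-12, -230, 50, 0, 0, 103.6], [-12, -230, 70, 0, 0, 103.6], [-12, -230, 70, 0, 0, 103.6], [-12, -230, 70, 0, 0, 103.6]]]'

```text
time: 13.68
tool_pos: [0.5835, -0.276, 0.0916]
tool_rot: [-0.005, 0.598, 0.801, -0.0]
contact_force: [0.6, 0.3, 0.2]
gripper_width: 1.001
grasp_force: 0.0
```

```bash
python3 -c "
from h import *
go(.5857,-.2778,.003,-1)"
```

```text
rows [-3.   2.2 88.6] [-0.4 -0.4 17.5] t 13.68 tcp [ 0.5835 -0.276   0.0916] j6 -0.85
```

>>> play_rows --steps '[[[0, 0, 20, 0, 0, 17.6], [0, 0, 40, 0, 0, 17.6], [0, 0, 55, 0, 0, 17.6], [0, 0, 65, 0, 0, 17.6], [0, 0, 80, 0, 0, 17.6], [0, 0, 90, 0, 0, 17.6], [0, 0, 92, 0, 0, 17.6], [0, 0, 92, 0, 0, 17.6], [0, 0, 92, 0, 0, 17.6]]]'

```text
time: 14.43
tool_pos: [0.5869, -0.278, 0.0061]
tool_rot: [0.0, 0.711, 0.703, 0.0]
contact_force: [0.3, 0.1, 0.3]
gripper_width: 1.0
grasp_force: 0.0
```

>>> play_rows --claw -1 --steps '[[[0, 0, 0, 0, 0, 0], [0, 0, 0, 0, 0, 0], [0, 0, 0, 0, 0, 0], [0, 0, 0, 0, 0, 0], [0, 0, 0, 0, 0, 0], [0, 0, 0, 0, 0, 0]]]'

```text
time: 14.93
tool_pos: [0.5878, -0.2784, 0.0075]
tool_rot: [0.002, 0.711, 0.703, 0.0]
contact_force: [0.3, -0.1, 5.3]
gripper_width: 0.671
grasp_force: 63.3
```

```bash
python3 -c "
from h import *
go(.5232,-.0558,.14,102.8)"
```

```text
rows [ 221.6  -67.  -133. ] [   0.     0.2 -103.5] t 14.93 tcp [ 0.5878 -0.2784  0.0075] j6 -0.54
```

>>> play_rows --steps '[[[0, 0, -40, 0, 0, 0], [0, 0, -80, 0, 0, -20], [0, 0, -120, 0, 0, -103.6], [0, 0, -137, 0, 0, -103.6], [60, -17, -137, 0, 0, -103.6], [110, -34, -137, 0, 0, -103.6], [150, -50, -137, 0, 0, -103.6], [180, -60, -137, 0, 0, -103.6], [210, -66, -137, 0, 0, -103.6], [222, -67, -137, 0, 0, -103.6], [222, -67, -137, 0, 0, -103.6], [222, -67, -137, 0, 0, -103.6]]]'

```text
time: 15.93
tool_pos: [0.5214, -0.0531, 0.1421]
tool_rot: [-0.0, 0.099, 0.995, 0.0]
contact_force: [1.0, -0.7, -1.4]
gripper_width: 0.671
grasp_force: 64.6
```

```bash
python3 -c "
from h import *
go(.5232,-.0558,.036,102.8)"
```

```text
rows [ -2.4  -2.3 106.1] [  0.   -0.  -24.2] t 15.93 tcp [ 0.5214 -0.0531  0.1421] j6 -1.62
```

>>> play_rows --steps '[[[-2, -2, 0, 0, 0, -24.2], [-2, -2, 0, 0, 0, -24.2], [-2, -2, 10, 0, 0, -24.2], [-2, -2, 30, 0, 0, -24.2], [-2, -2, 60, 0, 0, -24.2], [-2, -2, 85, 0, 0, -24.2], [-2, -2, 85, 0, 0, -24.2], [-2, -2, 85, 0, 0, -24.2], [-2, -2, 85, 0, 0, -24.2]]]'

```text
time: 16.68
tool_pos: [0.5246, -0.0575, 0.0588]
tool_rot: [0.001, -0.107, 0.994, -0.0]
contact_force: [0.3, 0.2, -0.7]
gripper_width: 0.67
grasp_force: 64.6
```

```bash
python3 -c "
from h import *
go(.5232,-.0558,.036,102.8)"
```

```text
rows [ 1.   1.9 22.8] [-0.   0.1 -0.5] t 16.68 tcp [ 0.5246 -0.0575  0.0588] j6 -2.04
```

>>> play_rows --steps '[[[1, 2, 6, 0, 0, -0.5], [1, 2, 12, 0, 0, -0.5], [1, 2, 17, 0, 0, -0.5], [1, 2, 20, 0, 0, -0.5], [1, 2, 22, 0, 0, -0.5], [1, 2, 23, 0, 0, -0.5], [1, 2, 23, 0, 0, -0.5], [1, 2, 23, 0, 0, -0.5]]]'

```text
time: 17.35
tool_pos: [0.5242, -0.0559, 0.0384]
tool_rot: [0.001, -0.111, 0.994, -0.0]
contact_force: [-5.9, 0.7, 17.4]
gripper_width: 0.669
grasp_force: 74.2
```

```bash
python3 -c "
from h import *
go(.5232,-.0558,.036,102.8); print(manip.state()['contact_force'])"
```

```text
rows [1.  0.3 2.4] [-0.1  0.1 -0. ] t 17.35 tcp [ 0.5242 -0.0559  0.0384] j6 -2.04
[-5.89243463  0.68524594 17.42990545]
```

>>> play_rows --steps '[[[1, 0, -1, 0, 0, 0], [2, 0, -1, 0, 0, 0], [2, 0, -1, 0, 0, 0], [2, 0, -1, 0, 0, 0]]]'

```text
time: 17.68
tool_pos: [0.524, -0.056, 0.0387]
tool_rot: [0.004, -0.111, 0.994, -0.0]
contact_force: [3.2, 1.8, 6.8]
gripper_width: 0.669
grasp_force: 72.7
```

```bash
python3 -c "
from h import *
go(.5232,-.0558,.036,102.8); print(manip.state()['contact_force'])"
```

```text
rows [0.7 0.4 2.7] [-0.1  0.4 -0. ] t 17.68 tcp [ 0.524  -0.056   0.0387] j6 -2.04
[3.17144338 1.84254051 6.75795774]
```

>>> play_rows --claw 1 --steps '[[[1, 0, 0, 0, 0, 0], [1, 0, 0, 0, 0, 0], [1, 0, 0, 0, 0, 0], [1, 0, 0, 0, 0, 0], [1, 0, -30, 0, 0, 0], [1, 0, -60, 0, 0, 0], [1, 0, -100, 0, 0, 0], [1, 0, -130, 0, 0, 0], [1, 0, -130, 0, 0, 0], [1, 0, -130, 0, 0, 0]]]'

```text
time: 18.52
tool_pos: [0.5208, -0.0566, 0.168]
tool_rot: [0.002, -0.111, 0.994, -0.001]
contact_force: [-0.3, 0.1, -0.2]
gripper_width: 1.002
grasp_force: 0.0
```

```bash
cat >> h.py <<'E'
def stack(n):  # brass stack: rect of points above z=.03 over the ridge, apex line, in saddle coords
    im,d,c=grab('wrist',n); W=allpts(d,c); a=np.radians(12.8); S=np.array([.5232,-.0558])
    q=(W[...,:2]-S)@np.array([[np.cos(a),-np.sin(a)],[np.sin(a),np.cos(a)]])
    k=(abs(q[...,0])<.03)&(abs(q[...,1])<.045)&(W[...,2]>.016)&(W[...,2]<.09)&(d>0)
    Z=W[k][:,2]; Q=q[k]; print('stack rect mm',rect(Q),'n',k.sum())
    for lo,hi in((-.03,-.012),(-.012,.012),(.012,.03)):
        j=(Q[:,1]>lo)&(Q[:,1]<hi); t=np.percentile(Z[j],97); print('  y',lo,hi,'apex z',t.round(4),'x',(Q[j][Z[j]>t-.002][:,0].mean()*1000).round(1))
E
python3 - <<'E'
from h import *
stack('w6')
im,d,c=load('w6')
for b in brass(im,d,c): print(*b)
go(.466,-.2734,.15,.4)
E
```

```text
stack rect mm (2.7, 0.8, 89.9, 60.1, 42.3) n 2639
  y -0.03 -0.012 apex z 0.0511 x 1.9
  y -0.012 0.012 apex z 0.0513 x 2.0
  y 0.012 0.03 apex z 0.0512 x 2.1
[49. 61.] 2753 (465.9, -272.7, 1.0, 58.6, 37.0) [ 0.4647 -0.2676  0.0138] 0.0233
[259. 178.] 2470 (530.7, -52.8, -76.7, 57.6, 51.6) [ 0.5231 -0.0546  0.041 ] 0.0514
rows [ 100.1 -200.    15.6] [  0.    0.  102.4] t 18.57 tcp [ 0.5194 -0.0562  0.1656] j6 -2.04
```

Run:
```python
from h import *
im,d,c=load('w2'); W=allpts(d,c); Z=W[...,2]
# neck points: gray, z in .02-.08, region
hsv=cv2.cvtColor(im,cv2.COLOR_BGR2HSV)
k=(hsv[...,1]<70)&(Z>.03)&(Z<.09)&(d>0); k[:, 220:]=0; k[260:]=0
P=W[k]
for x in np.arange(.36,.56,.02):
    j=abs(P[:,0]-x)<.006
    if j.sum()>3: print(round(x,2),'y',P[j,1].min().round(3),P[j,1].max().round(3),'z',P[j,2].max().round(3),P[j,2].min().round(3))
cv2.imwrite('pics/c2.png',cv2.resize(im[90:260,60:230],None,fx=3.5,fy=3.5,interpolation=cv2.INTER_CUBIC))
```

```text
0.36 y -0.265 -0.241 z 0.046 0.033
0.38 y -0.275 -0.249 z 0.047 0.032
0.4 y -0.286 -0.259 z 0.045 0.032
0.42 y -0.538 -0.269 z 0.044 0.03
0.44 y -0.544 -0.283 z 0.041 0.03
0.46 y -0.55 -0.295 z 0.041 0.031
0.48 y -0.337 -0.311 z 0.041 0.031
0.5 y -0.357 -0.325 z 0.042 0.031
0.52 y -0.368 -0.338 z 0.042 0.031
0.54 y -0.38 -0.352 z 0.047 0.03
0.56 y -0.396 -0.366 z 0.05 0.035
```

View pics/c2.png

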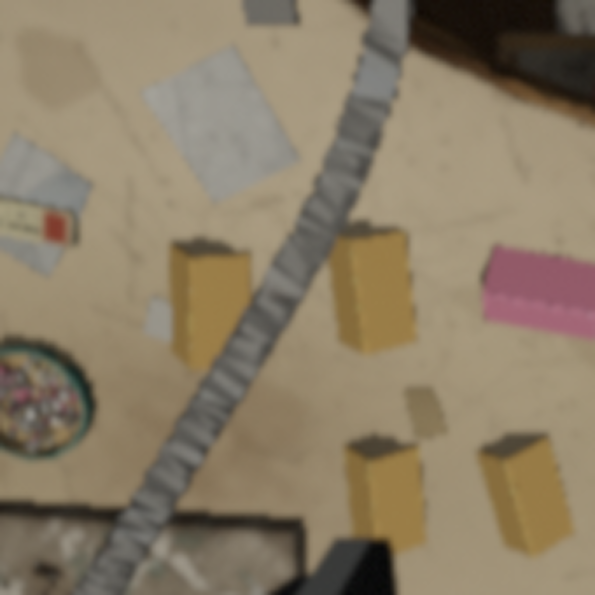

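>>> play_rows --claw 0.54 --steps '[[[100, -60, 0, 0, 0, 102.4], [100, -120, 0, 0, 0, 102.4], [100, -160, 0, 0, 0, 102.4], [98, -186, 0, 0, 0, 102.4], [98, -186, 0, 0, 0, 102.4], [98, -186, 0, 0, 0, 102.4], [98, -186, 0, 0, 0, 102.4], [98, -186, 0, 0, 0, 102.4], [98, -186, 20, 0, 0, 102.4], [98, -186, 40, 0, 0, 102.4], [98, -186, 60, 0, 0, 102.4], [98, -186, 60, 0, 0, 102.4]]]'

```text
time: 19.57
tool_pos: [0.4607, -0.2562, 0.0977]
tool_rot: [-0.007, 0.599, 0.801, 0.0]
contact_force: [0.1, 0.2, -1.6]
gripper_width: 0.77
grasp_force: 0.0
```

>>> play_rows --steps '[[[0, 0, 0, 0, 0, 16.5], [0, 0, 0, 0, 0, 16.5], [0, 0, 0, 0, 0, 16.5], [0, 0, 0, 0, 0, 16.5], [0, 0, 0, 0, 0, 16.5]]]'

```text
time: 19.98
tool_pos: [0.4638, -0.2584, 0.1033]
tool_rot: [-0.002, 0.705, 0.71, -0.0]
contact_force: [0.6, 0.0, -0.3]
gripper_width: 0.77
grasp_force: 0.0
```

Run:
```python
from h import *
print(manip.state()['gripper_width'])
im,d,c=grab('wrist','w7')
for b in brass(im,d,c,lo=(10,100,40)): print(*b)
go(.4655,-.2585,.004,.6)
W=allpts(d,c);Z=W[...,2]; hsv=cv2.cvtColor(im,cv2.COLOR_BGR2HSV)
k=(hsv[...,1]<80)&(Z>.012)&(Z<.06)&(W[...,1]<-.24)&(W[...,1]>-.42)&(d>0); P=W[k]
for x in np.arange(.38,.54,.01):
    j=abs(P[:,0]-x)<.002
    if j.sum()>3: print(round(x,2),P[j,1].min().round(3),P[j,1].max().round(3),P[j,2].max().round(3))
```

```text
0.7696706588590589
[261. 206.] 2922 (466.4, -275.8, 0.2, 59.0, 41.6) [ 0.4663 -0.2707  0.0138] 0.0232
[261. 292.] 1174 (474.7, -360.9, -7.1, 58.8, 37.3) [ 0.4677 -0.3553  0.0169] 0.0234
rows [-0.1  1.7 99.8] [-0.1 -0.1 -0.2] t 20.03 tcp [ 0.4641 -0.2586  0.1038] j6 -0.66
0.38 -0.273 -0.249 0.046
0.39 -0.279 -0.254 0.046
0.4 -0.28 -0.259 0.045
0.41 -0.284 -0.265 0.045
0.42 -0.297 -0.27 0.044
0.43 -0.304 -0.277 0.042
0.44 -0.31 -0.283 0.04
0.45 -0.317 -0.29 0.041
0.46 -0.324 -0.296 0.04
0.47 -0.329 -0.304 0.04
0.48 -0.334 -0.311 0.04
0.49 -0.342 -0.318 0.041
0.5 -0.349 -0.324 0.041
0.51 -0.359 -0.332 0.042
0.52 -0.364 -0.339 0.042
0.53 -0.372 -0.353 0.041
```

View pics/w7.png

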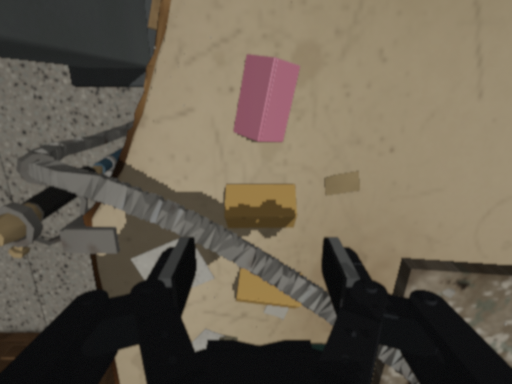

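>>> play_rows --steps '[[[3, 2.5, 35, 0, 0, 0], [3, 2.5, 60, 0, 0, 0], [3, 2.5, 80, 0, 0, 0], [3, 2.5, 93, 0, 0, 0], [3, 2.5, 99, 0, 0, 0], [3, 2.5, 99, 0, 0, 0], [3, 2.5, 99, 0, 0, 0]]]'

```text
time: 20.62
tool_pos: [0.4679, -0.2565, 0.0071]
tool_rot: [0.0, 0.705, 0.709, 0.0]
contact_force: [0.4, 0.1, 0.7]
gripper_width: 0.773
grasp_force: 0.0
```

>>> play_rows --claw -1 --steps '[[[0, 0, 0, 0, 0, 0], [0, 0, 0, 0, 0, 0], [0, 0, 0, 0, 0, 0], [0, 0, 0, 0, 0, 0]]]'

```text
time: 20.95
tool_pos: [0.4703, -0.256, 0.0101]
tool_rot: [0.002, 0.705, 0.709, 0.002]
contact_force: [0.1, 9.2, 12.4]
gripper_width: 0.206
grasp_force: 7.1
```

>>> play_rows --claw 0.54 --steps '[[[0, 0, -20, 0, 0, 0], [0, 0, -40, 0, 0, 0], [0, 0, -70, 0, 0, 0], [0, 0, -96, 0, 0, 0], [0, 0, -96, 0, 0, 0], [0, 0, -96, 0, 0, 0]]]'

```text
time: 21.45
tool_pos: [0.4693, -0.2575, 0.1061]
tool_rot: [0.003, 0.705, 0.709, 0.0]
contact_force: [0.1, -0.7, -2.1]
gripper_width: 0.773
grasp_force: 0.0
```

Run:
```python
from h import *
im,d,c=grab('wrist','w8')
for b in brass(im,d,c,lo=(10,100,40)): print(*b)
go(.4655,-.2585,.004,.6)
```

```text
[253. 205.] 2839 (466.4, -275.8, 1.0, 58.9, 41.7) [ 0.4662 -0.2708  0.0136] 0.0231
[254. 290.] 1112 (474.4, -361.7, -8.2, 58.1, 37.0) [ 0.4675 -0.3554  0.0169] 0.0234
rows [-1.6 -2.8 99.9] [ 0.1  0.1 -0.3] t 21.5 tcp [ 0.4681 -0.2567  0.1039] j6 -0.65
```

View pics/w8.png

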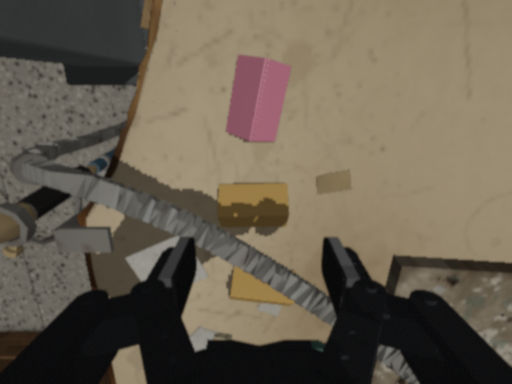

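>>> play_rows --steps '[[[-2.8, -1, 35, 0, 0, 0], [-2.8, -1, 60, 0, 0, 0], [-2.8, -1, 80, 0, 0, 0], [-2.8, -1, 93, 0, 0, 0], [-2.8, -1, 99, 0, 0, 0], [-2.8, -1, 103, 0, 0, 0], [-2.8, -1, 104, 0, 0, 0], [-2.8, -1, 104, 0, 0, 0]]]'

```text
time: 22.17
tool_pos: [0.4671, -0.2595, -0.0007]
tool_rot: [0.001, 0.705, 0.709, 0.0]
contact_force: [0.5, -0.4, 0.6]
gripper_width: 0.773
grasp_force: 0.0
```

>>> play_rows --claw -1 --steps '[[[0, 0, 0, 0, 0, 0], [0, 0, 0, 0, 0, 0], [0, 0, 0, 0, 0, 0]]]'

```text
time: 22.42
tool_pos: [0.4678, -0.2599, 0.0005]
tool_rot: [0.002, 0.705, 0.709, 0.0]
contact_force: [-0.9, 0.5, 6.7]
gripper_width: 0.656
grasp_force: 62.4
```

>>> play_rows --steps '[[[6, 1, -0.5, 0, 0, 0], [12, 3, -0.5, 0, 0, 0], [18, 5, -0.5, 0, 0, 0], [24, 7, -0.5, 0, 0, 0], [30, 8, -0.5, 0, 0, 0], [32, 8, -0.5, 0, 0, 0], [32, 8, -0.5, 0, 0, 0]]]'

```text
time: 23.0
tool_pos: [0.4759, -0.2272, 0.0005]
tool_rot: [0.002, 0.705, 0.709, 0.0]
contact_force: [-0.3, -1.2, 5.3]
gripper_width: 0.656
grasp_force: 63.4
```

>>> play_rows --claw 0.7 --steps '[[[0, 0, 0, 0, 0, 0], [0, 0, 0, 0, 0, 0], [0, 0, -25, 0, 0, 0], [0, 0, -60, 0, 0, 0], [0, 0, -80, 0, 0, 0], [0, 0, -80, 0, 0, 0], [0, 0, -80, 0, 0, 0]]]'

```text
time: 23.58
tool_pos: [0.4749, -0.2269, 0.0799]
tool_rot: [0.001, 0.705, 0.709, 0.0]
contact_force: [-0.2, -1.1, -0.8]
gripper_width: 0.851
grasp_force: 0.0
```

Run:
```python
from h import *
im,d,c=grab('wrist','w9')
bs=brass(im,d,c,lo=(10,100,40))
for b in bs: print(*b)
x,y,yaw=bs[0][2][:3]
go(x/1e3-.001,y/1e3,.003,yaw)
```

```text
[257.   5.] 563 (480.6, -95.7, 2.2, 43.9, 7.8) [ 0.4745 -0.0953  0.0089] 0.0115
[260. 216.] 3426 (477.0, -243.2, 0.3, 58.9, 40.6) [ 0.4768 -0.238   0.0137] 0.0232
[241. 334.] 427 (463.7, -353.1, -19.7, 37.2, 9.6) [ 0.4608 -0.3512  0.0163] 0.0202
rows [130.5   6.5  75.5] [-0.  -0.1 -1.9] t 23.63 tcp [ 0.4739 -0.2263  0.0783] j6 -0.59
```

>>> play_rows --steps '[[[-17, 2, 10, 0, 0, 0], [-17, 2, 30, 0, 0, 0], [-17, 2, 55, 0, 0, 0], [-17, 2, 70, 0, 0, 0], [-17, 2, 76, 0, 0, 0], [-17, 2, 76, 0, 0, 0], [-17, 2, 76, 0, 0, 0]]]'

```text
time: 24.22
tool_pos: [0.4758, -0.2434, 0.0022]
tool_rot: [-0.001, 0.705, 0.709, -0.0]
contact_force: [0.5, -0.5, -0.1]
gripper_width: 0.848
grasp_force: 0.0
```

>>> play_rows --claw -1 --steps '[[[0, 0, 0, 0, 0, 0], [0, 0, 0, 0, 0, 0], [0, 0, 0, 0, 0, 0], [0, 0, 0, 0, 0, 0], [0, 0, 0, 0, 0, 0]]]'

```text
time: 24.63
tool_pos: [0.4776, -0.2447, 0.0045]
tool_rot: [0.002, 0.705, 0.709, 0.0]
contact_force: [0.5, -0.9, 5.0]
gripper_width: 0.677
grasp_force: 64.3
```

```bash
python3 -c "
from h import *
go(.5236,-.0558,.145,102.8)"
```

```text
rows [ 188.4   47.4 -140.6] [   0.     0.2 -102.5] t 24.63 tcp [ 0.4776 -0.2447  0.0045] j6 -0.62
```

>>> play_rows --steps '[[[0, 0, -40, 0, 0, 0], [0, 0, -80, 0, 0, -20], [0, 0, -120, 0, 0, -102.5], [0, 0, -140, 0, 0, -102.5], [40, 10, -140, 0, 0, -102.5], [80, 20, -140, 0, 0, -102.5], [120, 30, -140, 0, 0, -102.5], [150, 40, -140, 0, 0, -102.5], [180, 45, -140, 0, 0, -102.5], [188.5, 47.5, -140, 0, 0, -102.5], [188.5, 47.5, -140, 0, 0, -102.5], [188.5, 47.5, -140, 0, 0, -102.5]]]'

```text
time: 25.63
tool_pos: [0.5224, -0.054, 0.1425]
tool_rot: [-0.001, 0.091, 0.996, 0.0]
contact_force: [-0.3, -1.0, -0.1]
gripper_width: 0.68
grasp_force: 64.7
```

>>> play_rows --steps '[[[0, 0, 0, 0, 0, -23.7], [0, 0, 0, 0, 0, -23.7], [0, 0, 0, 0, 0, -23.7], [0, 0, 20, 0, 0, -23.7], [0, 0, 50, 0, 0, -23.7], [0, 0, 80, 0, 0, -23.7], [0, 0, 80, 0, 0, -23.7], [0, 0, 80, 0, 0, -23.7], [0, 0, 80, 0, 0, -23.7]]]'

```text
time: 26.38
tool_pos: [0.5235, -0.0554, 0.0643]
tool_rot: [0.001, -0.112, 0.994, -0.0]
contact_force: [0.2, -1.1, -0.2]
gripper_width: 0.675
grasp_force: 64.7
```

```bash
python3 -c "
from h import *
go(.5236,-.0558,.0373,102.8)"
```

```text
rows [ 0.  -0.4 27. ] [-0.   0.1  0. ] t 26.38 tcp [ 0.5235 -0.0554  0.0643] j6 -2.04
```

>>> play_rows --steps '[[[0, 0, 8, 0, 0, 0], [0, 0, 15, 0, 0, 0], [0, 0, 20, 0, 0, 0], [0, 0, 23, 0, 0, 0], [0, 0, 25, 0, 0, 0], [0, 0, 26.5, 0, 0, 0], [0, 0, 27, 0, 0, 0], [0, 0, 27, 0, 0, 0], [0, 0, 27, 0, 0, 0]]]'

```text
time: 27.13
tool_pos: [0.5253, -0.0557, 0.0412]
tool_rot: [0.002, -0.112, 0.994, -0.001]
contact_force: [-9.3, 1.9, 24.5]
gripper_width: 0.676
grasp_force: 75.4
```

>>> play_rows --steps '[[[1.5, 0, -1.5, 0, 0, 0], [3, 0, -1.5, 0, 0, 0], [3, 0, -1.5, 0, 0, 0], [3, 0, -1.5, 0, 0, 0]]]'

```text
time: 27.47
tool_pos: [0.525, -0.0558, 0.0415]
tool_rot: [0.006, -0.111, 0.994, -0.0]
contact_force: [6.8, 3.6, 7.0]
gripper_width: 0.681
grasp_force: 73.3
```

>>> play_rows --claw 1 --steps '[[[-1, 0, 0, 0, 0, 0], [-1, 0, 0, 0, 0, 0], [-1, 0, 0, 0, 0, 0], [-1, 0, 0, 0, 0, 0], [-1, 0, -30, 0, 0, 0], [-1, 0, -60, 0, 0, 0], [-1, 0, -100, 0, 0, 0], [-1, 0, -130, 0, 0, 0], [-1, 0, -130, 0, 0, 0], [-1, 0, -130, 0, 0, 0]]]'

```text
time: 28.3
tool_pos: [0.5221, -0.0561, 0.1698]
tool_rot: [0.002, -0.111, 0.994, -0.001]
contact_force: [-0.2, 1.0, 0.2]
gripper_width: 1.001
grasp_force: 0.0
```

Run:
```python
from h import *
stack('w10')
go(.473,-.376,.15,-7)
```

```text
stack rect mm (1.9, 0.7, 89.8, 60.1, 41.1) n 2728
  y -0.03 -0.012 apex z 0.0556 x 1.8
  y -0.012 0.012 apex z 0.0556 x 1.9
  y 0.012 0.03 apex z 0.0552 x 2.0
rows [ 117.5 -301.7   17.5] [ -0.    0.  109.8] t 28.35 tcp [ 0.5207 -0.0557  0.1675] j6 -2.04
```

>>> play_rows --claw 0.54 --steps '[[[120, -298, 0, 0, 0, 110], [120, -298, 0, 0, 0, 110], [120, -298, 0, 0, 0, 110], [120, -298, 0, 0, 0, 110], [120, -298, 0, 0, 0, 110], [120, -298, 0, 0, 0, 110], [120, -298, 0, 0, 0, 110], [120, -298, 0, 0, 0, 110], [120, -298, 20, 0, 0, 110], [120, -298, 40, 0, 0, 110], [120, -298, 40, 0, 0, 110], [120, -298, 40, 0, 0, 110]]]'

```text
time: 29.35
tool_pos: [0.4672, -0.3709, 0.1218]
tool_rot: [-0.005, 0.599, 0.801, 0.001]
contact_force: [-0.6, 0.6, 0.2]
gripper_width: 0.773
grasp_force: 0.0
```

>>> play_rows --steps '[[[0, 0, 0, 0, 0, 24], [0, 0, 0, 0, 0, 24], [0, 0, 0, 0, 0, 24], [0, 0, 0, 0, 0, 24], [0, 0, 0, 0, 0, 24], [0, 0, 0, 0, 0, 24]]]'

```text
time: 29.85
tool_pos: [0.4688, -0.3718, 0.125]
tool_rot: [-0.002, 0.749, 0.662, -0.0]
contact_force: [0.5, -0.8, -0.0]
gripper_width: 0.771
grasp_force: 0.0
```

Run:
```python
from h import *
im,d,c=grab('wrist','w11')
for b in brass(im,d,c,lo=(10,100,40)): print(*b)
go(.470,-.373,.0,-7.6)
W=allpts(d,c);Z=W[...,2]; hsv=cv2.cvtColor(im,cv2.COLOR_BGR2HSV)
k=(hsv[...,1]<80)&(Z>.012)&(Z<.06)&(W[...,1]<-.24)&(W[...,1]>-.42)&(d>0); P=W[k]
for x in np.arange(.49,.55,.01):
    j=abs(P[:,0]-x)<.002
    if j.sum()>3: print(round(x,2),P[j,1].min().round(3),P[j,1].max().round(3),P[j,2].max().round(3))
```

```text
[260. 170.] 2410 (474.9, -360.9, -7.5, 58.7, 40.8) [ 0.4724 -0.3586  0.0146] 0.0234
rows [ -1.1   1.3 125.6] [-0.2 -0.1  0.5] t 29.9 tcp [ 0.4691 -0.372   0.1256] j6 -0.67
0.49 -0.345 -0.319 0.041
0.5 -0.351 -0.325 0.041
0.51 -0.359 -0.332 0.041
0.52 -0.366 -0.339 0.042
0.53 -0.372 -0.347 0.043
0.54 -0.38 -0.354 0.044
0.55 -0.387 -0.36 0.046
```

View pics/w11.png

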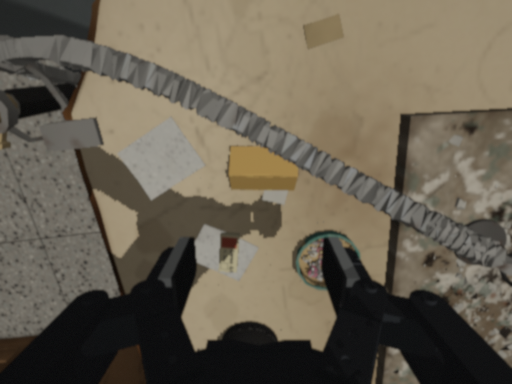

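>>> play_rows --steps '[[[-1, 1, 35, 0, 0, 0.4], [-1, 1, 70, 0, 0, 0.4], [-1, 1, 95, 0, 0, 0.4], [-1, 1, 112, 0, 0, 0.4], [-1, 1, 120, 0, 0, 0.4], [-1, 1, 125, 0, 0, 0.4], [-1, 1, 126, 0, 0, 0.4], [-1, 1, 126, 0, 0, 0.4]]]'

```text
time: 30.57
tool_pos: [0.4742, -0.377, 0.0048]
tool_rot: [0.005, 0.752, 0.659, 0.001]
contact_force: [2.3, -1.8, 9.3]
gripper_width: 0.765
grasp_force: 3.9
```

>>> play_rows --claw -1 --steps '[[[0, 0, 0, 0, 0, 0], [0, 0, 0, 0, 0, 0], [0, 0, 0, 0, 0, 0]]]'

```text
time: 30.82
tool_pos: [0.4716, -0.378, 0.0053]
tool_rot: [0.003, 0.752, 0.66, -0.002]
contact_force: [-8.8, -5.9, 16.7]
gripper_width: 0.36
grasp_force: 26.1
```

>>> play_rows --claw 0.7 --steps '[[[0, 0, -20, 0, 0, 0], [0, 0, -40, 0, 0, 0], [0, 0, -80, 0, 0, 0], [0, 0, -110, 0, 0, 0], [0, 0, -110, 0, 0, 0], [0, 0, -110, 0, 0, 0], [0, 0, -110, 0, 0, 0]]]'

```text
time: 31.4
tool_pos: [0.4704, -0.3735, 0.1107]
tool_rot: [-0.001, 0.752, 0.659, -0.0]
contact_force: [-0.7, 0.3, -1.5]
gripper_width: 0.851
grasp_force: 0.0
```

Run:
```python
from h import *
im,d,c=grab('wrist','w12')
for b in brass(im,d,c,lo=(10,100,40)): print(*b)
go(.470,-.373,.0,-7.6)
```

```text
[298. 132.] 154 (508.0, -328.7, -34.2, 22.1, 8.8) [ 0.5088 -0.3306  0.0091] 0.0313
[260. 166.] 1566 (481.9, -351.5, 9.6, 47.7, 40.8) [ 0.4752 -0.3536  0.0144] 0.0232
rows [-1.000e-01  4.000e-01  1.096e+02] [-0.1 -0.1  0.1] t 31.45 tcp [ 0.4699 -0.3731  0.1096] j6 -0.66
```

View pics/w12.png

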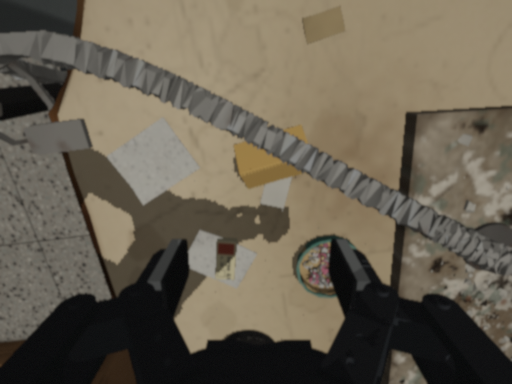

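Run:
```python
from h import *
im,d,c=load('w12'); hsv=cv2.cvtColor(im,cv2.COLOR_BGR2HSV); W=allpts(d,c)
m=cv2.inRange(hsv,(10,100,40),(30,255,255)); m[:120]=0;m[200:]=0;m[:,:225]=0;m[:,310:]=0
k=(m>0)&(W[...,2]>.002)&(W[...,2]<.025); k=cv2.erode(k.astype(np.uint8),np.ones((2,2)))>0
P=W[k]; print(rect(P),k.sum())
box=cv2.boxPoints(cv2.minAreaRect((P[:,:2]*1000).astype(np.float32))); print(box.round(1))
# apex line
T=P[P[:,2]>.0215]; v=np.polyfit(T[:,0],T[:,1],1); print('apex yaw',np.degrees(np.arctan(v[0])),T[:,0].min(),T[:,0].max(),np.polyval(v,.475),len(T))
# ends: corners by ray on plane 0
for p in [(234,142),(246,188),(292,178),(303,128)]: print(p,ray(c,p,0.002)[0].round(4),pts(d,c,[p])[0].round(4))
f=np.load('pics/top0.npz')
```

```text
(487.4, -350.6, 9.6, 58.8, 40.7) 1699
[[ 455.  -335.4]
 [ 461.8 -375.5]
 [ 519.7 -365.7]
 [ 512.9 -325.6]]
apex yaw 9.520368625288905 0.4584358235668587 0.4922152078487451 -0.3516517382540768 191
(234, 142) [ 0.4553 -0.3329  0.002 ] [ 0.455  -0.3333 -0.0006]
(246, 188) [ 0.4595 -0.3752  0.002 ] [ 0.4592 -0.3762 -0.001 ]
(292, 178) [ 0.5012 -0.3712  0.002 ] [ 0.5015 -0.3724 -0.0016]
(303, 128) [ 0.5145 -0.3287  0.002 ] [ 0.5149 -0.3292 -0.0008]
```

>>> play_rows --claw -0.5 --steps '[[[0, 0, 0, 0, 0, 72.8], [0, 0, 0, 0, 0, 72.8], [0, 0, 0, 0, 0, 72.8], [0, 0, 0, 0, 0, 72.8], [0, 0, 0, 0, 0, 72.8], [0, 0, 0, 0, 0, 72.8], [0, 0, 0, 0, 0, 72.8], [0, 0, 0, 0, 0, 72.8], [0, 0, 0, 0, 0, 72.8], [0, 0, 0, 0, 0, 72.8], [0, 0, 0, 0, 0, 72.8], [0, 0, 0, 0, 0, 72.8]]]'

```text
time: 32.45
tool_pos: [0.47, -0.3731, 0.1096]
tool_rot: [-0.001, 0.996, 0.085, -0.001]
contact_force: [0.7, -0.2, 0.0]
gripper_width: 0.253
grasp_force: 0.0
```

Run:
```python
from h import *
go(.4575,-.3553,.0145,-80.4); print(manip.state()['gripper_width'])
```

```text
rows [ -9.1 -19.4  95.1] [-0.2  0.1  0.2] t 32.45 tcp [ 0.47   -0.3731  0.1096] j6 0.6
0.2529803433323383
```

>>> play_rows --steps '[[[-9, -19.4, 0, 0, 0, 0], [-9, -19.4, 30, 0, 0, 0], [-9, -19.4, 60, 0, 0, 0], [-9, -19.4, 80, 0, 0, 0], [-9, -19.4, 90, 0, 0, 0], [-9, -19.4, 95, 0, 0, 0], [-9, -19.4, 95, 0, 0, 0], [-9, -19.4, 95, 0, 0, 0]]]'

```text
time: 33.12
tool_pos: [0.4593, -0.357, 0.0175]
tool_rot: [0.001, 0.996, 0.085, 0.0]
contact_force: [0.4, 0.4, 1.0]
gripper_width: 0.249
grasp_force: 0.0
```

>>> play_rows --steps '[[[-3, 4, 1.5, 0, 0, 0], [-6, 9, 1.5, 0, 0, 0], [-9, 14, 1.5, 0, 0, 0], [-12, 19, 1.5, 0, 0, 0], [-15, 24, 1.5, 0, 0, 0], [-18, 29, 1.5, 0, 0, 0], [-21, 34, 1.5, 0, 0, 0], [-24, 39, 1.5, 0, 0, 0], [-27, 44, 1.5, 0, 0, 0], [-27, 44, 1.5, 0, 0, 0]]]'

```text
time: 33.95
tool_pos: [0.439, -0.4059, 0.0153]
tool_rot: [0.001, 0.996, 0.084, 0.0]
contact_force: [0.3, 0.6, 0.8]
gripper_width: 0.252
grasp_force: 0.0
```

>>> play_rows --claw 0.7 --steps '[[[0, 0, -20, 0, 0, -5], [0, 0, -50, 0, 0, -12], [0, 0, -90, 0, 0, -20], [0, 0, -100, 0, 0, -73], [0, 0, -100, 0, 0, -73], [0, 0, -100, 0, 0, -73], [0, 0, -100, 0, 0, -73], [0, 0, -100, 0, 0, -73], [0, 0, -100, 0, 0, -73], [0, 0, -100, 0, 0, -73], [0, 0, -100, 0, 0, -73], [0, 0, -100, 0, 0, -73]]]'

```text
time: 34.95
tool_pos: [0.4393, -0.4044, 0.1146]
tool_rot: [-0.0, 0.751, 0.661, -0.0]
contact_force: [-0.2, 0.0, 0.2]
gripper_width: 0.846
grasp_force: 0.0
```

Run:
```python
from h import *
im,d,c=grab('wrist','w13')
for b in brass(im,d,c,lo=(10,100,40)): print(*b)
go(.470,-.395,.0,-7.6)
```

```text
[299. 139.] 2937 (480.5, -368.3, 43.8, 56.9, 41.2) [ 0.4778 -0.3674  0.014 ] 0.0233
rows [ 13.3  29.3 114.7] [-0.   0.   0.2] t 35.0 tcp [ 0.4393 -0.4044  0.1147] j6 -0.74
```

View pics/w13.png

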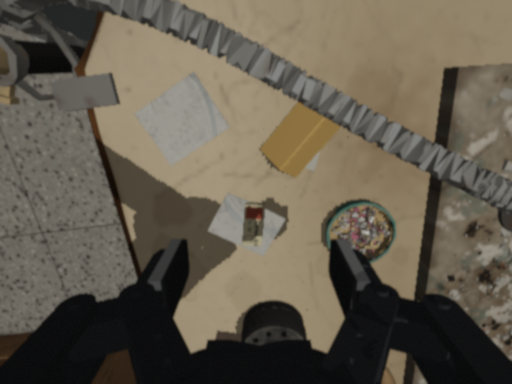

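>>> play_rows --claw -0.5 --steps '[[[37, 32, 0, 0, 0, 38.8], [37, 32, 0, 0, 0, 38.8], [37, 32, 10, 0, 0, 38.8], [37, 32, 30, 0, 0, 38.8], [37, 32, 50, 0, 0, 38.8], [37, 32, 65, 0, 0, 38.8], [37, 32, 65, 0, 0, 38.8], [37, 32, 80, 0, 0, 38.8], [37, 32, 92, 0, 0, 38.8], [37, 32, 99, 0, 0, 38.8], [37, 32, 99, 0, 0, 38.8], [37, 32, 99, 0, 0, 38.8]]]'

```text
time: 36.0
tool_pos: [0.4759, -0.3716, 0.016]
tool_rot: [-0.0, 0.928, 0.374, -0.0]
contact_force: [0.2, 0.1, 0.1]
gripper_width: 0.25
grasp_force: 0.0
```

>>> play_rows --steps '[[[0, 0, 0, 0, 0, 85], [0, 0, 0, 0, 0, 85], [0, 0, 0, 0, 0, 85], [0, 0, 0, 0, 0, 85], [0, 0, 0, 0, 0, 85], [0, 0, 0, 0, 0, 85], [0, 0, 0, 0, 0, 85], [0, 0, 0, 0, 0, 85], [0, 0, 0, 0, 0, 85], [0, 0, 0, 0, 0, 85], [0, 0, 0, 0, 0, 85], [0, 0, 0, 0, 0, 85]]]'

```text
time: 37.0
tool_pos: [0.4766, -0.3722, 0.0175]
tool_rot: [0.0, 0.935, -0.354, 0.001]
contact_force: [0.1, -0.8, -0.0]
gripper_width: 0.25
grasp_force: 0.4
```

>>> play_rows --steps '[[[0, 5, 0, 0, 0, 0], [0, 10, 0, 0, 0, 0], [0, 15, 0, 0, 0, 0], [0, 20, 0, 0, 0, 0], [0, 25, 0, 0, 0, 0], [0, 30, 0, 0, 0, 0], [0, 30, 0, 0, 0, 0], [0, 30, -40, 0, 0, 0], [0, 30, -80, 0, 0, 0], [0, 30, -110, 0, 0, 0], [0, 30, -110, 0, 0, 0], [0, 30, -110, 0, 0, 0]]]'

```text
time: 38.0
tool_pos: [0.4567, -0.3958, 0.1286]
tool_rot: [0.002, 0.936, -0.351, 0.002]
contact_force: [0.1, 0.1, -0.1]
gripper_width: 0.247
grasp_force: 0.0
```

Run:
```python
from h import *
im,d,c=grab('wrist','w14')
bs=brass(im,d,c,lo=(10,100,40))
for b in bs: print(*b)
go(.46,-.395,.0,-40)
```

```text
[252.  43.] 226 (547.2, -463.2, 87.1, 49.7, 16.8) [ 0.5487 -0.4664  0.004 ] 0.0084
[292.  62.] 220 (514.8, -479.7, -39.8, 44.0, 13.5) [ 0.5156 -0.4819  0.0052] 0.012
[257. 177.] 2559 (461.4, -394.6, -15.5, 58.8, 40.2) [ 0.4619 -0.3966  0.0139] 0.0233
[ 22. 336.] 1838 (490.5, -66.0, 12.7, 75.0, 59.2) [ 0.4936 -0.0765  0.0099] 0.0181
rows [  3.5  -2.5 126.1] [  0.    0.  -91.1] t 38.05 tcp [ 0.4558 -0.3945  0.1261] j6 1.45
```

>>> play_rows --claw 0.7 --steps '[[[3.4, -2.6, 0, 0, 0, -115.6], [3.4, -2.6, 0, 0, 0, -115.6], [3.4, -2.6, 0, 0, 0, -115.6], [3.4, -2.6, 0, 0, 0, -115.6], [3.4, -2.6, 0, 0, 0, -115.6], [3.4, -2.6, 0, 0, 0, -115.6], [3.4, -2.6, 0, 0, 0, -115.6], [3.4, -2.6, 0, 0, 0, -115.6], [3.4, -2.6, 20, 0, 0, -115.6], [3.4, -2.6, 40, 0, 0, -115.6], [3.4, -2.6, 50, 0, 0, -115.6], [3.4, -2.6, 50, 0, 0, -115.6]]]'

```text
time: 39.05
tool_pos: [0.4571, -0.3914, 0.0693]
tool_rot: [-0.005, 0.923, 0.384, -0.002]
contact_force: [-0.5, 0.4, -0.1]
gripper_width: 0.853
grasp_force: 0.0
```

>>> play_rows --steps '[[[0, 0, 0, 0, 0, -29.7], [0, 0, 0, 0, 0, -29.7], [0, 0, 0, 0, 0, -29.7], [0, 0, 0, 0, 0, -29.7], [0, 0, 0, 0, 0, -29.7], [0, 0, 0, 0, 0, -29.7], [0, 0, 0, 0, 0, -29.7]]]'

```text
time: 39.63
tool_pos: [0.4597, -0.3939, 0.0745]
tool_rot: [-0.001, 0.797, 0.604, -0.0]
contact_force: [-0.7, 0.7, -0.8]
gripper_width: 0.851
grasp_force: 0.0
```

Run:
```python
from h import *
im,d,c=grab('wrist','w15')
bs=brass(im,d,c,lo=(10,100,40))
for b in bs: print(*b)
go(.460,-.3948,.0025,-15.5)
```

```text
[261. 199.] 3846 (462.3, -394.1, -15.2, 59.4, 40.8) [ 0.4632 -0.3899  0.0139] 0.0232
[390. 270.] 156 (548.7, -477.9, 56.1, 24.3, 5.1) [ 0.5482 -0.4797  0.0085] 0.0121
rows [-0.8  0.5 72.4] [-0.1 -0.  -0.1] t 39.68 tcp [ 0.4599 -0.394   0.0749] j6 -0.56
```

>>> play_rows --steps '[[[0, 1, 30, 0, 0, 0], [0, 1, 55, 0, 0, 0], [0, 1, 67, 0, 0, 0], [0, 1, 72, 0, 0, 0], [0, 1, 72, 0, 0, 0], [0, 1, 72, 0, 0, 0]]]'

```text
time: 40.18
tool_pos: [0.4618, -0.3953, 0.0049]
tool_rot: [0.001, 0.796, 0.605, 0.0]
contact_force: [0.2, 0.2, -0.0]
gripper_width: 0.852
grasp_force: 0.0
```

>>> play_rows --claw -1 --steps '[[[0, 0, 0, 0, 0, 0], [0, 0, 0, 0, 0, 0], [0, 0, 0, 0, 0, 0], [0, 0, 0, 0, 0, 0], [0, 0, 0, 0, 0, 0]]]'

```text
time: 40.6
tool_pos: [0.4628, -0.3962, 0.0065]
tool_rot: [0.002, 0.796, 0.605, 0.0]
contact_force: [0.3, 0.3, 6.5]
gripper_width: 0.673
grasp_force: 63.7
```

```bash
python3 -c "
from h import *
go(.5236,-.0558,.145,102.8)"
```

```text
rows [ 344.   -31.9 -139.3] [   0.     0.3 -118.3] t 40.6 tcp [ 0.4628 -0.3962  0.0065] j6 -0.56
```

>>> play_rows --steps '[[[0, 0, -40, 0, 0, 0], [0, 0, -80, 0, 0, 0], [0, 0, -120, 0, 0, -118.3], [40, -4, -139, 0, 0, -118.3], [80, -8, -139, 0, 0, -118.3], [120, -12, -139, 0, 0, -118.3], [160, -15, -139, 0, 0, -118.3], [200, -19, -139, 0, 0, -118.3], [240, -22, -139, 0, 0, -118.3], [275, -26, -139, 0, 0, -118.3], [310, -29, -139, 0, 0, -118.3], [344, -32, -139, 0, 0, -118.3]]]'

```text
time: 41.6
tool_pos: [0.5222, -0.0528, 0.1432]
tool_rot: [0.0, 0.288, 0.958, -0.0]
contact_force: [0.4, 0.5, -0.9]
gripper_width: 0.672
grasp_force: 64.6
```

>>> play_rows --steps '[[[0, 0, 0, 0, 0, -46.7], [0, 0, 0, 0, 0, -46.7], [0, 0, 0, 0, 0, -46.7], [0, 0, 0, 0, 0, -46.7], [0, 0, 0, 0, 0, -46.7], [0, 0, 0, 0, 0, -46.7], [0, 0, 30, 0, 0, -46.7], [0, 0, 60, 0, 0, -46.7], [0, 0, 72, 0, 0, -46.7], [0, 0, 72, 0, 0, -46.7], [0, 0, 72, 0, 0, -46.7]]]'

```text
time: 42.52
tool_pos: [0.522, -0.0547, 0.0708]
tool_rot: [-0.001, -0.112, 0.994, 0.0]
contact_force: [0.4, -0.1, -0.7]
gripper_width: 0.674
grasp_force: 64.6
```

```bash
python3 -c "
from h import *
go(.5232,-.0558,.0435,102.8)"
```

```text
rows [-0.9 -1.4 27.3] [ 0.  -0.1  0. ] t 42.52 tcp [ 0.522  -0.0547  0.0708] j6 -2.04
```

>>> play_rows --steps '[[[-1, -1, 8, 0, 0, 0], [-1, -1, 14, 0, 0, 0], [-1, -1, 18, 0, 0, 0], [-1, -1, 21, 0, 0, 0], [-1, -1, 24, 0, 0, 0], [-1, -1, 26, 0, 0, 0], [-1, -1, 26, 0, 0, 0], [-1, -1, 26, 0, 0, 0]]]'

```text
time: 43.18
tool_pos: [0.5249, -0.0557, 0.0475]
tool_rot: [0.001, -0.112, 0.994, -0.0]
contact_force: [-4.1, 0.4, 10.2]
gripper_width: 0.675
grasp_force: 70.8
```

>>> play_rows --steps '[[[1.5, 0, 0, 0, 0, 0], [1.5, 0, 1, 0, 0, 0], [1.5, 0, 1, 0, 0, 0], [1.5, 0, 1, 0, 0, 0]]]'

```text
time: 43.52
tool_pos: [0.5248, -0.0558, 0.0475]
tool_rot: [0.002, -0.112, 0.994, -0.0]
contact_force: [-1.7, 1.5, 10.8]
gripper_width: 0.673
grasp_force: 70.9
```

Constrained laterally and not descending further: seated. Release and check.

>>> play_rows --claw 1 --steps '[[[0, 0, -1, 0, 0, 0], [0, 0, -1, 0, 0, 0], [0, 0, -1, 0, 0, 0], [0, 0, -1, 0, 0, 0], [0, 0, -30, 0, 0, 0], [0, 0, -60, 0, 0, 0], [0, 0, -100, 0, 0, 0], [0, 0, -130, 0, 0, 0], [0, 0, -130, 0, 0, 0], [0, 0, -130, 0, 0, 0]]]'

```text
time: 44.35
tool_pos: [0.5236, -0.0562, 0.1765]
tool_rot: [0.002, -0.112, 0.994, -0.001]
contact_force: [0.3, -0.7, 0.1]
gripper_width: 1.004
grasp_force: 0.0
```

Run:
```python
from h import *
stack('w16')
go(.4605,.296,.18,18.4)
```

```text
stack rect mm (2.3, 0.7, -89.9, 59.9, 41.7) n 2763
  y -0.03 -0.012 apex z 0.0597 x 2.1
  y -0.012 0.012 apex z 0.0595 x 2.0
  y 0.012 0.03 apex z 0.0599 x 2.0
rows [-17.9 356.8  -6. ] [ 0.   0.  84.4] t 44.4 tcp [ 0.5222 -0.0559  0.1741] j6 -2.04
```

>>> play_rows --claw 0.6 --steps '[[[-18, 357, 0, 0, 0, 84.4], [-18, 357, 0, 0, 0, 84.4], [-18, 357, 0, 0, 0, 84.4], [-18, 357, 0, 0, 0, 84.4], [-18, 357, 0, 0, 0, 84.4], [-18, 357, 0, 0, 0, 84.4], [-18, 357, 0, 0, 0, 84.4], [-18, 357, 0, 0, 0, 84.4], [-18, 357, 20, 0, 0, 84.4], [-18, 357, 50, 0, 0, 84.4], [-18, 357, 60, 0, 0, 84.4], [-18, 357, 60, 0, 0, 84.4]]]'

```text
time: 45.4
tool_pos: [0.4552, 0.2957, 0.1062]
tool_rot: [-0.004, 0.549, 0.836, -0.006]
contact_force: [-0.7, -0.7, -0.2]
gripper_width: 0.799
grasp_force: 0.0
```

Run:
```python
from h import *
im,d,c=grab('wrist','w17')
for b in brass(im,d,c,lo=(10,100,40)): print(*b)
go(.4605,.296,.0025,18.4)
```

```text
[402.  37.] 1560 (505.3, 443.7, -27.9, 69.9, 12.2) [0.5045 0.4438 0.0096] 0.0122
[324.  87.] 5778 (467.8, 389.6, 4.6, 59.6, 54.9) [0.4674 0.3897 0.0178] 0.0303
[446. 167.] 1301 (597.2, 373.9, 83.8, 45.5, 43.7) [0.5868 0.3746 0.0141] 0.0192
[267. 187.] 3020 (462.5, 297.4, 17.0, 58.7, 41.0) [0.461  0.3014 0.0138] 0.0233
[234. 252.] 1676 (459.4, 225.7, -0.8, 58.7, 29.2) [0.4591 0.2303 0.0108] 0.0178
rows [ -1.1   4.9 105.5] [-0.6  0.   4.7] t 45.45 tcp [0.4566 0.2955 0.1081] j6 0.03
```

View pics/w17.png

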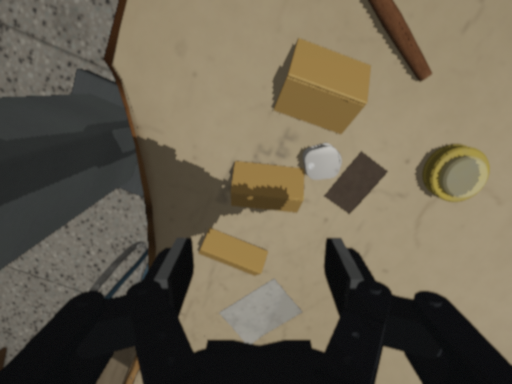

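>>> play_rows --steps '[[[-5, 3, 20, 0, 0, 0], [-5, 3, 50, 0, 0, 0], [-5, 3, 60, 0, 0, 0], [-5, 3, 60, 0, 0, 0], [-5, 3, 60, 0, 0, 0], [-5, 3, 60, 0, 0, 0]]]'

```text
time: 45.95
tool_pos: [0.4659, 0.2931, 0.0551]
tool_rot: [0.0, 0.547, 0.837, 0.001]
contact_force: [-0.0, -0.2, -0.3]
gripper_width: 0.803
grasp_force: 0.0
```

Run:
```python
from h import *
go(.4628,.2917,.003,17.3)
```

```text
rows [-0.  -3.5 52.1] [ 0.1 -0.   6.3] t 45.95 tcp [0.4659 0.2931 0.0551] j6 0.01
```

>>> play_rows --steps '[[[0, -3.5, 5, 0, 0, 6.3], [0, -3.5, 25, 0, 0, 6.3], [0, -3.5, 40, 0, 0, 6.3], [0, -3.5, 48, 0, 0, 6.3], [0, -3.5, 51, 0, 0, 6.3], [0, -3.5, 51, 0, 0, 6.3], [0, -3.5, 51, 0, 0, 6.3]]]'

```text
time: 46.53
tool_pos: [0.463, 0.2919, 0.0043]
tool_rot: [0.0, 0.593, 0.805, 0.001]
contact_force: [0.5, -0.5, -0.0]
gripper_width: 0.796
grasp_force: 0.0
```

>>> play_rows --claw -1 --steps '[[[0, 0, 0, 0, 0, 0], [0, 0, 0, 0, 0, 0], [0, 0, 0, 0, 0, 0], [0, 0, 0, 0, 0, 0], [0, 0, 0, 0, 0, 0]]]'

```text
time: 46.95
tool_pos: [0.4636, 0.2922, 0.0051]
tool_rot: [0.001, 0.593, 0.805, 0.001]
contact_force: [-1.1, -0.7, 5.9]
gripper_width: 0.675
grasp_force: 63.3
```

```bash
python3 -c "
from h import *
go(.517,-.0571,.15,102.8)"
```

```text
rows [-349.3  -52.4 -145.2] [  0.2   0.1 -85.5] t 46.95 tcp [0.4636 0.2922 0.0051] j6 0.12
```

>>> play_rows --steps '[[[0, 0, -40, 0, 0, 0], [0, 0, -80, 0, 0, -10], [0, 0, -120, 0, 0, -85.5], [-40, -5, -145, 0, 0, -85.5], [-80, -10, -145, 0, 0, -85.5], [-120, -15, -145, 0, 0, -85.5], [-160, -20, -145, 0, 0, -85.5], [-200, -25, -145, 0, 0, -85.5], [-240, -30, -145, 0, 0, -85.5], [-280, -34, -145, 0, 0, -85.5], [-320, -37, -145, 0, 0, -85.5], [-350, -40, -145, 0, 0, -85.5]]]'

```text
time: 47.95
tool_pos: [0.5238, -0.0365, 0.1482]
tool_rot: [0.0, -0.001, 1.0, 0.0]
contact_force: [0.3, 0.6, -0.5]
gripper_width: 0.671
grasp_force: 64.7
```

>>> play_rows --steps '[[[0, 0, 0, 0, 0, -7], [0, 0, 0, 0, 0, -7], [0, 0, 0, 0, 0, -7], [0, 0, 20, 0, 0, -7], [0, 0, 50, 0, 0, -7], [0, 0, 70, 0, 0, -7], [0, 0, 70, 0, 0, -7], [0, 0, 70, 0, 0, -7]]]'

```text
time: 48.62
tool_pos: [0.5227, -0.0334, 0.077]
tool_rot: [-0.002, -0.059, 0.998, 0.0]
contact_force: [-0.7, -0.7, -0.2]
gripper_width: 0.676
grasp_force: 64.7
```

Run:
```python
from h import *
im,d,c=grab('wrist','w18')
go(.529,-.0545,.049,102.8)
W=allpts(d,c); T=rot(manip.state()['tool_rot']); q=(W-manip.state()['tool_pos'])@T
hsv=cv2.cvtColor(im,cv2.COLOR_BGR2HSV)
m=(cv2.inRange(hsv,(10,100,40),(30,255,255))>0)&(W[...,2]>.078)&(W[...,2]<.12)
Q=q[m]*1000; print(m.sum(),Q.min(0),Q.max(0)); t=Q[Q[:,2]<np.percentile(Q[:,2],5)]; print('apex in tool',t.mean(0), np.percentile(Q[:,2],[2,98]))
```

```text
rows [ -2.4 -21.   29.7] [-0.  0. -6.] t 48.67 tcp [ 0.5241 -0.0339  0.0787] j6 -1.9
6804 [-12.1917447  -37.00749077 -18.41635316] [24.80233265 31.43337323  0.66800169]
apex in tool [  5.6690073   1.4927932 -16.4112535] [-16.43228172   0.31796579]
```

View pics/w18.png

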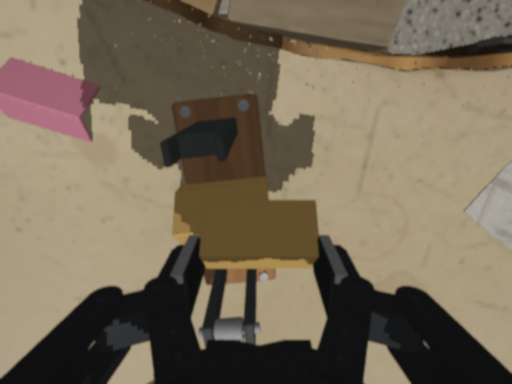

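>>> play_rows --steps '[[[-1, -10, -10, 0, 0, -6], [-2.4, -21, -10, 0, 0, -6], [-2.4, -21, -10, 0, 0, -6], [-2.4, -21, 0, 0, 0, -6], [-2.4, -21, 0, 0, 0, -6], [-2.4, -21, 0, 0, 0, -6], [-2.4, -21, 0, 0, 0, -6]]]'

```text
time: 49.25
tool_pos: [0.5282, -0.055, 0.0773]
tool_rot: [-0.001, -0.111, 0.994, 0.0]
contact_force: [-0.0, -0.9, -0.5]
gripper_width: 0.671
grasp_force: 64.7
```

Run:
```python
from h import *
go(.529,-.0545,.049,102.8)
```

```text
rows [-0.9  0.3 28.3] [ 0.  -0.1 -0.1] t 49.25 tcp [ 0.5282 -0.055   0.0773] j6 -2.04
```

>>> play_rows --steps '[[[-0.5, 0, 8, 0, 0, 0], [-0.5, 0, 14, 0, 0, 0], [-0.5, 0, 19, 0, 0, 0], [-0.5, 0, 23, 0, 0, 0], [-0.5, 0, 26, 0, 0, 0], [-0.5, 0, 28, 0, 0, 0], [-0.5, 0, 29, 0, 0, 0], [-0.5, 0, 29, 0, 0, 0], [-0.5, 0, 29, 0, 0, 0]]]'

```text
time: 50.0
tool_pos: [0.5301, -0.0548, 0.0516]
tool_rot: [0.0, -0.111, 0.994, 0.001]
contact_force: [-6.2, 4.0, 13.4]
gripper_width: 0.677
grasp_force: 71.3
```

>>> play_rows --steps '[[[1.5, 0, 0, 0, 0, 0], [2, 0, 0.5, 0, 0, 0], [2, 0, 0.5, 0, 0, 0], [2, 0, 0.5, 0, 0, 0]]]'

```text
time: 50.33
tool_pos: [0.5299, -0.0548, 0.0516]
tool_rot: [0.003, -0.111, 0.994, 0.001]
contact_force: [-1.2, 4.9, 11.8]
gripper_width: 0.672
grasp_force: 71.0
```

>>> play_rows --claw 1 --steps '[[[0, 0, -1, 0, 0, 0], [0, 0, -1, 0, 0, 0], [0, 0, -1, 0, 0, 0], [0, 0, -1, 0, 0, 0], [0, 0, -30, 0, 0, 0], [0, 0, -60, 0, 0, 0], [6, 0, -100, 0, 0, 0], [6, 0, -130, 0, 0, 0], [6, 0, -130, 0, 0, 0], [6, 0, -130, 0, 0, 0]]]'

```text
time: 51.17
tool_pos: [0.5228, -0.0576, 0.181]
tool_rot: [0.002, -0.111, 0.994, -0.001]
contact_force: [-0.2, 0.8, -1.2]
gripper_width: 1.002
grasp_force: 0.0
```

Run:
```python
from h import *
stack('w19')
im,d=vision.grab_frame('top'); c=cam('top'); hsv=cv2.cvtColor(im,cv2.COLOR_BGR2HSV)
m=cv2.inRange(hsv,(15,130,100),(30,255,255)); m[:165]=0;m[225:]=0
n,l,s,ce=cv2.connectedComponentsWithStats(m)
for i in range(1,n):
    if s[i,4]>20:
        ys,xs=np.where(l==i); print(ce[i].round(1),s[i,2:],pts(d,c,np.c_[xs,ys]).mean(0).round(3))
go(.6525,-.0276,.25,102.8)
```

```text
stack rect mm (2.2, 0.2, 90.0, 60.3, 41.8) n 2815
  y -0.03 -0.012 apex z 0.0638 x 2.2
  y -0.012 0.012 apex z 0.0638 x 2.0
  y 0.012 0.03 apex z 0.0639 x 1.9
[140.1 175.7] [11 11 36] [0.6   0.371 0.015]
[137.4 210.4] [ 15  16 199] [0.466 0.38  0.025]
[177.  211.7] [ 3 14 41] [0.458 0.231 0.009]
[181.5 211.9] [ 4 16 61] [0.456 0.209 0.035]
rows [-134.9   -0.4  -73.2] [ 0.1 -0.1 -0.1] t 51.27 tcp [ 0.5207 -0.0569  0.1771] j6 -2.04
```

>>> play_rows --steps '[[[0, 0, -40, 0, 0, 0], [0, 0, -75, 0, 0, 0], [-40, 0, -75, 0, 0, 0], [-80, 0, -75, 0, 0, 0], [-120, 0, -75, 0, 0, 0], [-135, 0, -75, 0, 0, 0], [-135, 0, -75, 0, 0, 0], [-135, 0, -40, 0, 0, 0], [-135, 0, -15, 0, 0, 0], [-135, 0, -4, 0, 0, 0], [-135, 0, -4, 0, 0, 0], [-135, 0, -4, 0, 0, 0]]]'

```text
time: 52.27
tool_pos: [0.652, -0.0273, 0.1814]
tool_rot: [-0.001, -0.111, 0.994, 0.0]
contact_force: [0.1, 0.3, 1.0]
gripper_width: 0.995
grasp_force: 0.0
```

>>> play_rows --claw -1 --steps '[[[0, 0, 0, 0, 0, 0], [0, 0, 0, 0, 0, 0], [0, 0, 0, 0, 0, 0], [0, 0, 0, 0, 0, 0], [0, 0, 0, 0, 0, 0], [0, 0, 0, 0, 0, 0], [0, 0, 0, 0, 0, 0]]]'

```text
time: 52.85
tool_pos: [0.6538, -0.0272, 0.1836]
tool_rot: [0.001, -0.111, 0.994, -0.0]
contact_force: [0.4, -0.2, 2.1]
gripper_width: 0.268
grasp_force: 58.6
```

>>> play_rows --steps '[[[12.1, 0, -7, 0, 0, 0], [24.9, 0, -12.7, 0, 0, 0], [38.2, 0, -17, 0, 0, 0], [51.9, 0, -20.1, 0, 0, 0], [65.8, 0, -21.8, 0, 0, 0], [79.7, 0, -22, 0, 0, 0], [93.7, 0, -20.9, 0, 0, 0], [107.5, 0, -18.4, 0, 0, 0], [120.9, 0, -14.5, 0, 0, 0], [120.9, 0, -14.5, 0, 0, 0]]]'

```text
time: 53.68
tool_pos: [0.5353, -0.0542, 0.1983]
tool_rot: [0.002, -0.111, 0.994, -0.0]
contact_force: [1.0, 0.7, 3.8]
gripper_width: 0.26
grasp_force: 68.0
```

>>> play_rows --steps '[[[13, 0, 5.2, 0, 0, 0], [25.4, 0, 11.7, 0, 0, 0], [37.1, 0, 19.3, 0, 0, 0], [48, 0, 28.2, 0, 0, 0], [57.9, 0, 38, 0, 0, 0], [66.8, 0, 48.8, 0, 0, 0], [74.6, 0, 60.4, 0, 0, 0], [81.2, 0, 72.8, 0, 0, 0], [86.5, 0, 85.7, 0, 0, 0], [90.5, 0, 99.1, 0, 0, 0], [93.1, 0, 112.9, 0, 0, 0], [94.4, 0, 124, 0, 0, 0]]]'

```text
time: 54.68
tool_pos: [0.4419, -0.0754, 0.0727]
tool_rot: [-0.002, -0.111, 0.994, -0.0]
contact_force: [-6.3, -1.1, 5.1]
gripper_width: 0.264
grasp_force: 81.6
```

>>> play_rows --steps '[[[0, 0, 2, 0, 0, 0], [0, 0, 4, 0, 0, 0], [0, 0, 6, 0, 0, 0], [0, 0, 6, 0, 0, 0]]]'

```text
time: 55.02
tool_pos: [0.4416, -0.0754, 0.0667]
tool_rot: [-0.003, -0.111, 0.994, -0.0]
contact_force: [-7.6, -3.8, 4.4]
gripper_width: 0.26
grasp_force: 81.8
```

>>> play_rows --steps '[[[-0.5, 0, 2, 0, 0, 0], [-0.5, 0, 4, 0, 0, 0], [-0.5, 0, 5, 0, 0, 0], [-0.5, 0, 5, 0, 0, 0], [-0.5, 0, 5, 0, 0, 0]]]'

```text
time: 55.43
tool_pos: [0.4417, -0.0754, 0.0616]
tool_rot: [-0.003, -0.111, 0.994, -0.0]
contact_force: [-9.2, -4.7, 3.9]
gripper_width: 0.262
grasp_force: 82.1
```

>>> play_rows --claw 1 --steps '[[[0, 0, 0, 0, 0, 0], [0, 0, 0, 0, 0, 0], [0, 0, 0, 0, 0, 0], [0, 0, 0, 0, 0, 0], [0, 0, 0, 0, 0, 0], [0, 0, -40, 0, 0, 0], [0, 0, -80, 0, 0, 0], [0, 0, -120, 0, 0, 0], [0, 0, -160, 0, 0, 0], [0, 0, -160, 0, 0, 0], [0, 0, -160, 0, 0, 0]]]'

```text
time: 56.35
tool_pos: [0.4455, -0.0752, 0.2259]
tool_rot: [0.003, -0.111, 0.994, -0.002]
contact_force: [0.7, 0.1, -0.1]
gripper_width: 1.002
grasp_force: 0.0
```

Run:
```python
from h import *
im,d,c=grab('wrist','w20'); W=allpts(d,c); hsv=cv2.cvtColor(im,cv2.COLOR_BGR2HSV)
a=np.radians(12.8); q=(W[...,:2]-[.5247,-.0552])@np.array([[np.cos(a),-np.sin(a)],[np.sin(a),np.cos(a)]])
for n in('w2','w20'):
    im,d,c=load(n); W=allpts(d,c); q=(W[...,:2]-[.5247,-.0552])@np.array([[np.cos(a),-np.sin(a)],[np.sin(a),np.cos(a)]])
    for x in(-.085,-.07,-.045,-.03,-.015,0,.015,.03):
        k=(abs(q[...,0]-x)<.005)&(abs(q[...,1])<.005)&(d>0)&(W[...,2]>.03)
        print(n,x,np.median(W[k][:,2]).round(4) if k.any() else None,end='; ')
    print()
print(manip.state()['time'],manip.state()['contact_force'])
```

```text
w2 -0.085 0.0969; w2 -0.07 0.0899; w2 -0.045 0.0883; w2 -0.03 0.0873; w2 -0.015 0.0864; w2 0 0.0854; w2 0.015 0.0847; w2 0.03 0.0835; 
w20 -0.085 0.0902; w20 -0.07 0.0839; w20 -0.045 0.0835; w20 -0.03 0.0834; w20 -0.015 0.083; w20 0 0.083; w20 0.015 0.0828; w20 0.03 0.0826; 
56.4 [-0.00243095  0.56683526 -1.44672796]
```

Run:
```python
from h import *
stack('w21'); print(order.job_done())
```

```text
stack rect mm (0.1, -0.0, 88.2, 60.4, 60.1) n 1977
  y -0.03 -0.012 apex z 0.0639 x 1.6
  y -0.012 0.012 apex z 0.084 x -2.3
  y 0.012 0.03 apex z 0.0639 x 1.6
the job is handed in; nothing more can be done
None
```

I nested all five 30 mm angles found on the bench over the ridge, shut the keeper to about 0.01 rad by camera, left the narrow and wide angles where they lay, and handed the job in at about 56 s; no verdict came back.

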